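# Build the sieve tower

## Robot

A 6-joint arm with a two-finger parallel gripper is mounted at the origin on the work surface. World frame = base frame: x ahead of the robot, y to its left, z up, the work surface at z = 0. Lengths are in mm, angles in rad, forces in N, time in s.
With the tool pointing down it reaches from about 275 to 750 mm from the base axis. Payload 10.2 kg.
Tool frame: the origin (TCP) lies midway between the tips of the shut fingers; the grasp point (between the pads) lies 19 mm behind it; x points along the fingers, y is the direction in which the jaws open and shut, and the axes are right-handed (so a half turn about x gives the same grasp; the last joint's range is limited). The gripper opens to 85 mm and grips with 20 to 120 N. Pads are 22 mm wide; open, the fingers measure 114 mm over their backs; the gripper's body (76 mm by 85 mm) begins 54 mm behind the grasp point. The pads swing forward as they close: fully open they stand 13 mm farther back than shut.
Start: joints at [-1.389, 0.313, 1.498, -0, 1.331, -0.223], TCP at [206.751, -482.582, 231.294] pointing down, gripper open.
Joint ranges: [-2.94, 2.94], [-0.97, 2.17], [0.19, 2.56], [-1.23, 4.37], [0.02, 3.11], [-2.88, 2.88]. Speed limits (rad/s): [2.39, 2.39, 3.01, 3.14, 3.14, 3.14].

## Interface

Orientations are given as a unit quaternion [w, x, y, z].
In Python, from rig import sense, capture, get_calibration, finish_job gives the robot as it stands.
- The arm moves only by the tool jog_arm, never from a script. Its argument "increments" is a list of rows, each an object of numbers: "rx", "ry", "rz": the turn, a rotation vector about the tool's x, y, z in rad; "x", "y", "z": the shift along the tool's x, y, z in mm; "hand": the finger opening in mm, from 0 to 85.4. A call has 1 to 5 rows; each row shifts and turns the commanded pose from where the row before left it, along the tool's axes as they then stand; what a row does not reach is not made up. A row lasts 1/8 s, in which the tool goes at most 62.5 mm and 10.7 degrees, less where a joint would pass 70% of its speed; a pose out of reach is approached as far as the arm can. A call with a gripper value outside its range is refused whole. The fingers move at their own pace and stop on an object; "force" is the grip in N (left out, the last holds). Time passes only in rows, so rows that do not move let the fingers close. It gives the time, the measured TCP pose, the force and the opening at its end, in the units of the state.
- sense(): the state, without advancing time (a new reading comes with each control period).
- capture(name): name is "scene" or "top" or "wrist"; returns the picture (420x560x3 uint8, red, green, blue); there is no depth.
- get_calibration(name): a dict with "camera_matrix" (3x3 intrinsics, pixels), "R" (3x3) and "t" (3): a world point X has camera coordinates R X + t; the wrist camera has in their place "T_tool_cam" (4x4, takes a point from camera to tool coordinates, whose origin is the TCP and whose axes are the tool frame's). Camera axes: x right, y down, z forward; pixel columns grow to the right and rows downward; lengths in mm; the calibration is good to about 2 mm. A picture is of the moment at which its call begins: read the wrist's pose just before it. get_calibration takes no time and is no camera call.
- finish_job(): hands the job in, once; it reports no verdict.
The state is a dict: "time_s": time; "joints": joint angles; "dq": joint speeds; "tau": joint torques, N m; "eef_pos": TCP position; "ee_rot": TCP orientation; "force": force on the tool from outside, world axes, zero at the start; "wrist_torque": the same for the moment, N m; "grip_width": opening from 0.0 (shut) to 1.0 (fully open).
Only numpy, scipy, OpenCV 4.12 (cv2) and the standard library are available. Lean on these libraries where they do the work, as an engineer would, in place of code of your own. Each camera call takes 0.05 s, during which the arm holds its last target.

## Task

Build the sieve tower on the round stand, one piece at a time from the bottom up: first the pan in the middle of the rubber pad, then the fine sieve, then the coarse sieve, and last the cover with the knob. Each piece must sit upright and fully home in the one below; leave the steel bowl, the box of black caps and the brush where they are.

Things in the scene. Friction and masses are not known exactly. Their poses are not given: they have to be found in the camera images.
- stand_top (a point): Fixed round stand: a grey disc 110 mm across and 10 mm high with a black rubber pad 80 mm across on it. The point is the centre of the pad's flat top, 14 mm above the table; z is up. Its place on the table changes.
- pan_c (a point): The pan: a steel cup with a closed, plain bottom and no mesh, 58 mm outside diameter, 40 mm high, bore 52 mm, wall 3 mm, inner floor 6 mm above its underside, about 150 g. It stands upright. The point is its centre, 20 mm above its underside; z is its axis, up.
- fine_c (a point): Fine sieve: steel cylinder, diameter 58, 54 mm high, close light-grey mesh (wires 4 mm apart) 14 mm below the rim. Its lowest 8 mm is a tapered spigot (40 to 47 mm across) that enters the 52 mm bore below until the shoulder rests on the rim. Bore 52 mm. 160 g. Point: its centre, 27 mm above the foot; z up. Seated, it is 39 mm above the pan's point. Grip it above the centre to clear the pan.
- coarse_c (a point): Coarse sieve: like the fine one (58 mm across, same 8 mm spigot, 52 mm bore) but 70 mm high, with an open mesh of few thick wires (13 mm apart) over a black ground, 14 mm below its rim. 180 g. It stands upright on its spigot. Point: its centre, 35 mm above the spigot's foot; z is its axis, up. Seated, it is 54 mm above the fine sieve's point.
- cover_knob (a point): Cover: steel disc 58 mm across, 5 mm thick, the same 8 mm spigot beneath, a black upright knob on top, 20 mm in diameter and 36 mm tall; 49 mm high in all, 120 g. Point: on the knob's axis, 24 mm above the disc, 12 mm below the knob's top, 37 mm above the spigot's foot: grip there. z is up. Seated, it is 64 mm above the coarse sieve's point.
- bowl: Bystander: an empty loose steel bowl, 100 mm across the rim, 40 mm high. Origin: centre of its underside.
- capbox: Bystander: a loose clear box of black caps, 90 mm (its x) by 70 mm (its y) by 35 mm high. Origin: centre of its underside.
- brush: Bystander: a loose wooden brush about 160 mm long, lying beyond the pieces along its own x axis. Origin: under it, near its middle.

How it is judged:
By the outcome, as a careful person would: the job done as asked, in the order asked, and still so for the second after the job is handed in, with the robot touching nothing.
It also fails if it takes over 120 s, if anything falls off the work surface, if the arm or the gripper's body presses on something with over 40 N, if the wrist force passes 120 N, or if a joint passes its speed limit or range.

## Working session

There is one attempt and no reset: what is moved stays moved. The work goes in short steps, Python scripts to look and compute and a tool call to move; the robot and the scene stay as the last step left them, time stands still between calls to the robot, and variables do not carry over. Pictures are saved under pics/ and viewed, and the job is handed in when it is done.

Besides the shell and the picture viewer there is one more tool, called after "Emit:" as name(argument=value, ...), one argument or row to a line, values as JSON. jog_arm: Moves the arm, as the interface text tells. Its arguments: {"type":"object","properties":{"increments":{"type":"array","items":{"type":"object","properties":{"rx":{"type":"number"},"ry":{"type":"number"},"rz":{"type":"number"},"x":{"type":"number"},"y":{"type":"number"},"z":{"type":"number"},"hand":{"type":"number"}}}},"force":{"type":"number"}},"required":["increments"]}

```bash
mkdir -p pics; ls; python3 - <<'E'
from rig import *
import cv2,numpy as np
s=sense();print(s)
for n in ["scene","top","wrist"]:
    c=get_calibration(n);print(n,{k:np.round(v,3).tolist() for k,v in c.items()})
    cv2.imwrite(f"pics/{n}0.png",capture(n)[:,:,::-1])
E
```

```text
pics
{'time_s': 0.0, 'joints': array([-1.38935838e+00,  3.13414005e-01,  1.49846740e+00,  1.69935102e-05,
        1.33102671e+00, -2.23368399e-01]), 'dq': array([7.18097888e-04, 5.75867193e-04, 1.98243205e-04, 1.77872513e-03,
       9.09001732e-04, 6.43541628e-05]), 'tau': array([-3.11790127e-04, -4.12269008e+01, -2.59743136e+01, -2.35941025e-04,
        4.22258847e-03,  9.59124780e-09]), 'eef_pos': array([ 206.72351616, -482.28778623,  230.74209323]), 'ee_rot': array([ 0.14167915,  0.69268785,  0.14260888, -0.69265668]), 'force': array([-0.86465144, -0.15945687, -1.33840338]), 'wrist_torque': array([-0.0142547 ,  0.03188472,  0.01173754]), 'grip_width': 0.9978288275259128}
scene {'camera_matrix': [[380.625, 0.0, 279.653], [0.0, 380.625, 202.484], [0.0, 0.0, 1.0]], 'R': [[0.419, 0.908, -0.012], [0.708, -0.335, -0.622], [-0.568, 0.252, -0.783]], 't': [-277.902, -415.161, 1243.248]}
top {'camera_matrix': [[483.493, 0.0, 288.059], [0.0, 483.493, 205.42], [0.0, 0.0, 1.0]], 'R': [[0.028, -1.0, 0.005], [-0.997, -0.028, -0.073], [0.073, -0.003, -0.997]], 't': [-18.478, 635.209, 1054.701]}
wrist {'camera_matrix': [[327.143, 0.0, 280.323], [0.0, 327.143, 214.082], [0.0, 0.0, 1.0]], 'T_tool_cam': [[0.0, -0.275, 0.962, -143.491], [1.0, -0.001, -0.001, -0.293], [0.001, 0.962, 0.275, -69.764], [0.0, 0.0, 0.0, 1.0]]}
```

View pics/scene0.png

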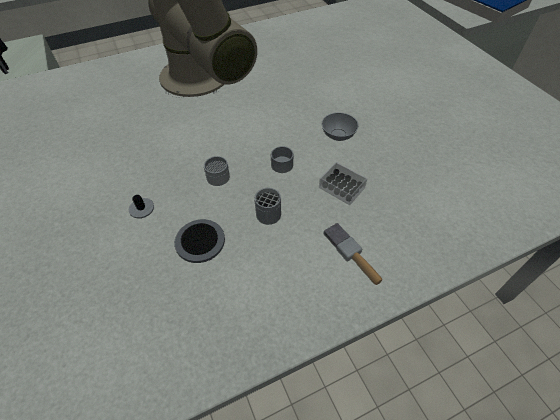

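View pics/top0.png

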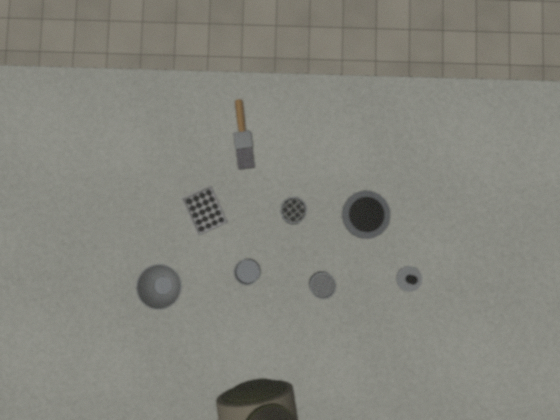

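View pics/wrist0.png

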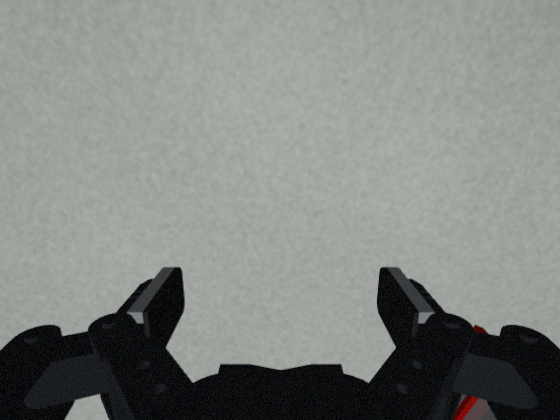

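The top picture shows the pan at (247,271), fine sieve at (322,284), coarse sieve at (293,210), cover at (409,279) and stand at (366,214). The bowl, box and brush are clear of these. The wrist view shows only table. Next I measure.

```bash
cat > h.py <<'E'
from rig import *
import cv2,numpy as np
def ray(name,px,z,s=None):
    c=get_calibration(name);K=np.array(c['camera_matrix'])
    d=np.linalg.inv(K)@[px[0],px[1],1]
    if name=='wrist':
        from scipy.spatial.transform import Rotation as Ro
        q=s['ee_rot'];Rt=Ro.from_quat([q[1],q[2],q[3],q[0]]).as_matrix();T=np.array(c['T_tool_cam'])
        o=Rt@T[:3,3]+s['eef_pos'];d=Rt@T[:3,:3]@d
    else:
        R=np.array(c['R']);o=-R.T@np.array(c['t']);d=R.T@d
    return o+d*(z-o[2])/d[2]
def proj(name,X,s=None):
    c=get_calibration(name);K=np.array(c['camera_matrix'])
    if name=='wrist':
        from scipy.spatial.transform import Rotation as Ro
        q=s['ee_rot'];Rt=Ro.from_quat([q[1],q[2],q[3],q[0]]).as_matrix();T=np.array(c['T_tool_cam'])
        p=Rt.T@(np.array(X)-s['eef_pos']);p=T[:3,:3].T@(p-T[:3,3])
    else: p=np.array(c['R'])@X+np.array(c['t'])
    p=K@p;return p[:2]/p[2]
E
python3 - <<'E'
import cv2,numpy as np
im=cv2.imread('pics/top0.png');s=cv2.imread('pics/scene0.png')
a=cv2.resize(im[180:310,225:435],None,fx=3.8,fy=3.8,interpolation=cv2.INTER_CUBIC)
b=cv2.resize(s[130:270,115:305],None,fx=4,fy=4,interpolation=cv2.INTER_CUBIC)
cv2.imwrite('pics/top0z.png',a);cv2.imwrite('pics/scene0z.png',b)
E
```

```text
(no output)
```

View pics/top0z.png

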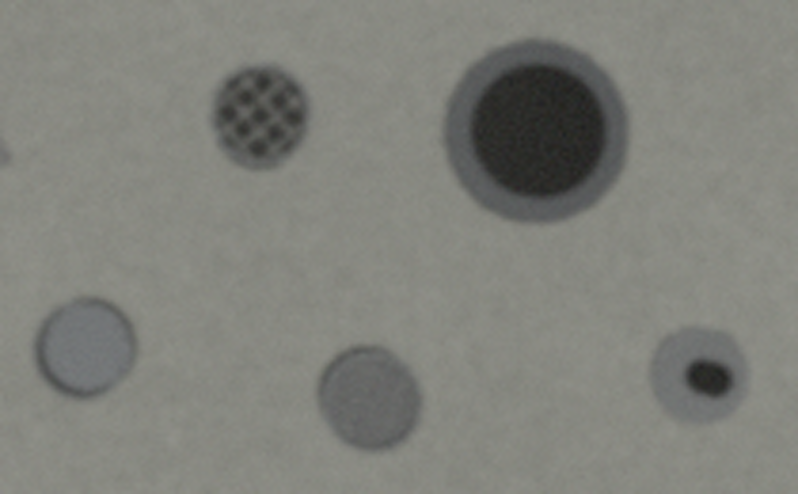

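View pics/scene0z.png

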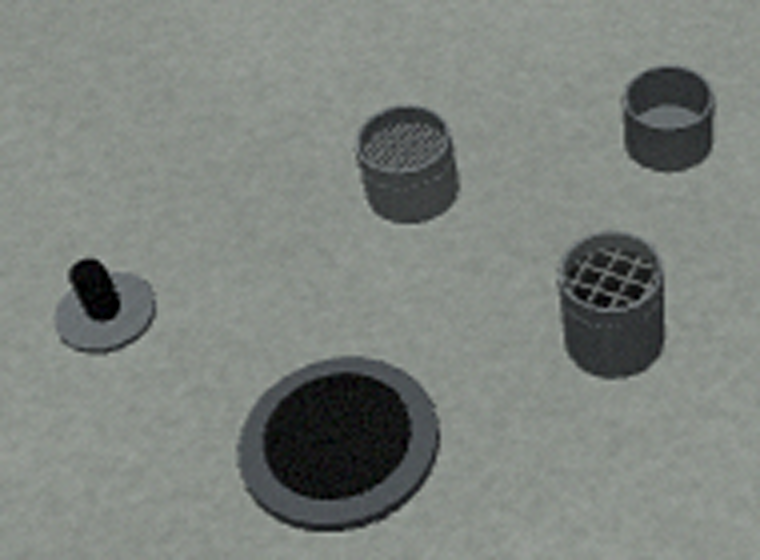

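The zoom confirms which piece is which: close mesh (fine), open mesh on black (coarse), plain floor (pan). For each blob I'll cast the silhouette centroid at mid-height in both views.

```bash
cat > m.py <<'E'
from h import *
im=cv2.imread('pics/top0.png').astype(float);sc=cv2.imread('pics/scene0.png').astype(float)
seeds={'top':dict(pan=(247,271),fine=(322,284),coarse=(293,210),cover=(409,279),stand=(366,214),bowl=(159,286),box=(206,210)),
'scene':dict(pan=(282,160),fine=(217,171),coarse=(268,206),cover=(141,208),stand=(200,240),bowl=(340,127),box=(343,183))}
H=dict(pan=20,fine=27,coarse=35,cover=10,stand=7,bowl=20,box=17)
for n,img in (('top',im),('scene',sc)):
    bg=cv2.medianBlur(img.astype(np.uint8),0+121).astype(float)
    d=np.abs(cv2.GaussianBlur(img,(0,0),.8)-bg).max(2)
    m=(d>16).astype(np.uint8);m=cv2.morphologyEx(m,cv2.MORPH_CLOSE,np.ones((3,3)))
    cs,_=cv2.findContours(m,cv2.RETR_EXTERNAL,cv2.CHAIN_APPROX_NONE)
    for k,p in seeds[n].items():
        for c in cs:
            if cv2.pointPolygonTest(c,p,False)>=0:
                h=cv2.convexHull(c);M=cv2.moments(h);u=(M['m10']/M['m00'],M['m01']/M['m00'])
                print(n,k,np.round(u,1),cv2.contourArea(h),cv2.boundingRect(c),np.round(ray(n,u,H[k])[:2],1))
    pad=(img.max(2)<70).astype(np.uint8)
    cs,_=cv2.findContours(pad,cv2.RETR_EXTERNAL,cv2.CHAIN_APPROX_NONE)
    for k in('stand','cover'):
        for c in cs:
            q=seeds[n][k] if k=='stand' else ((411,279.5) if n=='top' else (138,202))
            if cv2.pointPolygonTest(c,q,False)>=0 and cv2.contourArea(c)<3000:
                M=cv2.moments(c);u=(M['m10']/M['m00'],M['m01']/M['m00'])
                print(n,k,'black',np.round(u,1),cv2.contourArea(c),np.round(ray(n,u,14 if k=='stand' else 31)[:2],1))
E
python3 m.py
```

```text
top pan [246.8 271.4] 574.0 (233, 258, 28, 28) [486.9  86.5]
top fine [321.8 284.4] 591.0 (308, 271, 28, 28) [463.3 -79.6]
top coarse [293.1 210.2] 575.0 (280, 197, 27, 28) [624.3 -12.1]
top cover [408.3 278.3] 466.0 (396, 267, 25, 24) [ 480.7 -274.1]
top stand [365.7 214.2] 1892.5 (341, 190, 50, 49) [ 621.7 -176.9]
top bowl [158.4 286.6] 1626.0 (136, 264, 46, 46) [448.3 280.3]
top box [204.6 209.8] 1258.5 (183, 187, 45, 47) [620.8 185.8]
top stand black [366.3 214. ] 931.0 [ 621.7 -177.1]
top cover black [411.  279.1] 62.0 [ 480.7 -274.7]
scene pan [281.7 159.4] 545.0 (270, 146, 24, 28) [489.3  86.2]
scene fine [216.7 170.7] 634.0 (204, 156, 27, 30) [462.1 -78. ]
scene coarse [267.7 205.8] 870.5 (254, 187, 28, 38) [622.4 -10.4]
scene cover [140.5 206.6] 465.0 (129, 194, 26, 25) [ 478.7 -274.7]
scene stand [199.3 240.9] 1778.0 (174, 219, 52, 45) [ 627.5 -177.7]
scene bowl [339.4 126. ] 841.5 (321, 112, 38, 30) [440.6 284.5]
scene box [342.5 183.4] 1215.0 (319, 163, 48, 42) [623.6 186.2]
scene stand black [198.9 238.6] 889.0 [ 626.3 -177.2]
scene cover black [138.4 202.1] 117.0 [ 482.6 -274. ]
```

```bash
cat >> h.py <<'E'
from scipy.spatial.transform import Rotation as Ro
def Rt(s):
    q=s['ee_rot'];return Ro.from_quat([q[1],q[2],q[3],q[0]]).as_matrix()
def go(P,zdir=None):
    """tool-axis shift (after any turn) to world TCP P; turn to tool-x down, tool-z along zdir"""
    s=sense();R=Rt(s)
    if zdir is None: zdir=R[:,2]
    z=np.array([zdir[0],zdir[1],0]);z/=np.linalg.norm(z);x=np.array([0,0,-1.]);y=np.cross(z,x)
    Rn=np.column_stack([x,y,z])
    print('at',np.round(s['eef_pos'],1),'t',s['time_s'],'rotvec tool',np.round(Ro.from_matrix(R.T@Rn).as_rotvec(),4),'shift(after turn)',np.round(Rn.T@(np.array(P)-s['eef_pos']),1), 'shift now',np.round(R.T@(np.array(P)-s['eef_pos']),1))
E
python3 - <<'E'
from h import *
s=sense();print(np.round(Rt(s),3))
go([488,86,130],[1,0,0])
E
```

```text
[[-0.     0.394 -0.919]
 [ 0.001 -0.919 -0.394]
 [-1.    -0.001 -0.   ]]Traceback (most recent call last):
  File "<stdin>", line 3, in <module>
  File "h.py", line 28, in go
    z=np.array([zdir[0],zdir[1],0]);z/=np.linalg.norm(z);x=np.array([0,0,-1.]);y=np.cross(z,x)
                                    ^^^^^^^^^^^^^^^^^^^^
numpy._core._exceptions._UFuncOutputCastingError: Cannot cast ufunc 'divide' output from dtype('float64') to dtype('int64') with casting rule 'same_kind'
```

```bash
sed -i 's/zdir\[1\],0\])/zdir[1],0.])/' h.py; python3 - <<'E'
from h import *
go([488,86,140],[-1,0,0])
E
```

```text
at [ 206.7 -482.4  230.9] t 0.15 rotvec tool [0.4048 0.     0.0009] shift(after turn) [  90.9 -568.4 -281.3] shift now [  91.3 -411.6 -482.4]
```

Emit:
jog_arm(
  increments=[
    {"rx":0.135},
    {"rx":0.135},
    {"rx":0.135},
    {"y":-40,"z":-20},
    {"y":-44,"z":-22},
  ],
)

```text
schema error: expected keys rx, ry, rz, x, y, z, hand
```

Emit:
jog_arm(
  increments=[
    {"y":-44,"z":-22},
    {"y":-44,"z":-22},
    {"y":-44,"z":-22},
    {"y":-44,"z":-22},
    {"y":-44,"z":-22},
  ],
)

```text
schema error: expected keys rx, ry, rz, x, y, z, hand
```

Emit:
jog_arm(
  increments=[
    {"y":-44,"z":-22},
    {"y":-44,"z":-22},
    {"y":-44,"z":-22},
    {"y":-44,"z":-22},
    {"y":-44,"z":-22},
  ],
)

```text
schema error: expected keys rx, ry, rz, x, y, z, hand
```

```bash
python3 - <<'E'
from h import *
go([488,86,140],[-1,0,0])
E
```

```text
at [ 206.7 -482.4  230.9] t 0.15 rotvec tool [0.4048 0.     0.0009] shift(after turn) [  90.9 -568.4 -281.3] shift now [  91.3 -411.6 -482.4]
```

All keys are needed in every row.

Emit:
jog_arm(
  increments=[
    {"rx":0.135,"ry":0,"rz":0,"x":0,"y":0,"z":0,"hand":85},
    {"rx":0.135,"ry":0,"rz":0,"x":0,"y":0,"z":0,"hand":85},
    {"rx":0.135,"ry":0,"rz":0,"x":0,"y":0,"z":0,"hand":85},
    {"rx":0,"ry":0,"rz":0,"x":0,"y":-44,"z":-22,"hand":85},
    {"rx":0,"ry":0,"rz":0,"x":0,"y":-44,"z":-22,"hand":85},
  ],
)

```text
time_s: 0.78
eef_pos: [251.0, -393.4, 230.9]
ee_rot: [0.001, -0.707, 0.0, 0.707]
force: [0.9, 0.7, 0.3]
grip_width: 0.994
```

Emit:
jog_arm(
  increments=[
    {"rx":0,"ry":0,"rz":0,"x":0,"y":-44,"z":-22,"hand":85},
    {"rx":0,"ry":0,"rz":0,"x":0,"y":-44,"z":-22,"hand":85},
    {"rx":0,"ry":0,"rz":0,"x":0,"y":-44,"z":-22,"hand":85},
    {"rx":0,"ry":0,"rz":0,"x":0,"y":-44,"z":-22,"hand":85},
    {"rx":0,"ry":0,"rz":0,"x":0,"y":-44,"z":-22,"hand":85},
  ],
)

```text
time_s: 1.4
eef_pos: [361.2, -173.1, 231.3]
ee_rot: [-0.0, 0.707, -0.0, -0.707]
force: [1.2, 0.9, -0.8]
grip_width: 0.995
```

```bash
python3 - <<'E'
from h import *
go([488,86,140],[-1,0,0]); print(sense()['joints'])
E
```

```text
at [ 361.2 -173.1  231.3] t 1.4 rotvec tool [-0.0005 -0.0001 -0.0001] shift(after turn) [  91.3 -259.1 -126.8] shift now [  91.3 -259.1 -126.6]
[-7.41432893e-01  3.29851238e-02  1.83411673e+00  1.32534053e-05
  1.27436728e+00  8.29815745e-01]
```

Moves track well. Now to above the pan.

Emit:
jog_arm(
  increments=[
    {"rx":0,"ry":0,"rz":0,"x":10,"y":-51.8,"z":-25.4,"hand":85},
    {"rx":0,"ry":0,"rz":0,"x":10,"y":-51.8,"z":-25.4,"hand":85},
    {"rx":0,"ry":0,"rz":0,"x":20,"y":-51.8,"z":-25.4,"hand":85},
    {"rx":0,"ry":0,"rz":0,"x":20,"y":-51.8,"z":-25.4,"hand":85},
    {"rx":0,"ry":0,"rz":0,"x":20,"y":-51.8,"z":-25.4,"hand":85},
  ],
)

```text
time_s: 2.02
eef_pos: [488.4, 86.3, 150.6]
ee_rot: [0.0, 0.707, -0.0, -0.707]
force: [0.6, -0.2, -0.6]
grip_width: 0.994
```

```bash
python3 - <<'E'
from h import *
s=sense();im=capture('wrist')[:,:,::-1].copy();print(s['eef_pos'])
cv2.imwrite('pics/w1.png',im)
print(proj('wrist',[488,86,40],s))
E
```

```text
[488.43163969  86.29053377 150.62311881]
[281.2261139  211.12477305]
```

View pics/w1.png

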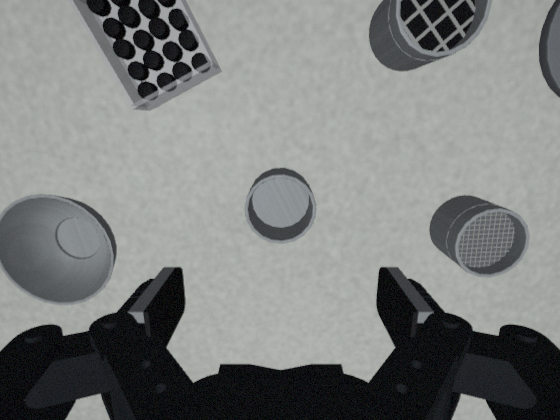

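The wrist view shows the pan rim centred near (281,208), 70 px wide, with its outer wall as a dark arc above. The box, coarse, fine and bowl stand around it. I'll fit the rim edge.

```bash
python3 - <<'E'
import cv2
im=cv2.imread('pics/w1.png');cv2.imwrite('pics/w1z.png',cv2.resize(im[155:255,230:330],None,fx=6,fy=6,interpolation=cv2.INTER_CUBIC))
from h import *
s=sense()
for c in ((281,208.5),(281,207.5),(246,208),(316,208)): print(c,ray('wrist',c,40,s))
E
```

```text
(281, 208.5) [490.87634468  91.31590739  40.        ]
(281, 207.5) [491.69937206  91.31805226  40.        ]
(246, 208) [491.21032598 119.14956164  40.        ]
(316, 208) [491.36570336  63.50183286  40.        ]
```

View pics/w1z.png

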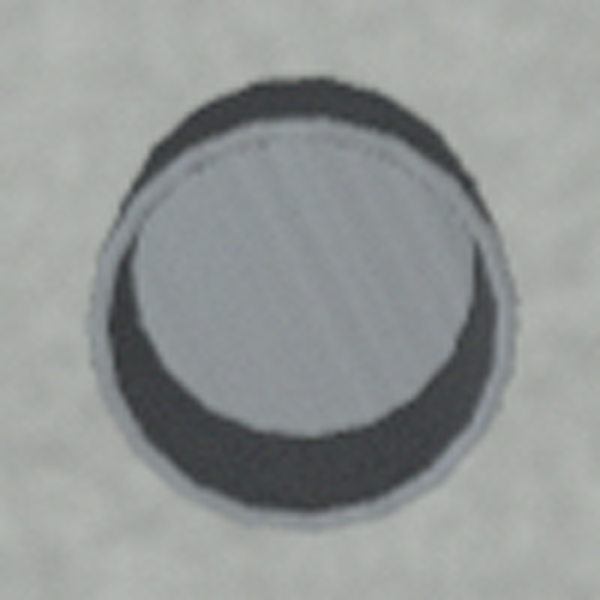

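```bash
python3 - <<'E'
from h import *
s=sense();print(s['eef_pos'],s['dq'],s['time_s'])
s['eef_pos']=np.array([488.43,86.29,150.62])
print(ray('wrist',(280.7,208.8),40,s))
E
```

```text
[488.72665174  91.15854323 147.91211911] [-0.10674564 -0.05926204  0.05362046 -0.01309274  0.03920161 -0.16677649] 2.075
[489.59708715  86.68831282  40.        ]
```

Emit:
jog_arm(
  increments=[
    {"rx":0,"ry":0,"rz":0,"x":0,"y":0,"z":0,"hand":85},
    {"rx":0,"ry":0,"rz":0,"x":0,"y":0,"z":0,"hand":85},
  ],
)

```text
time_s: 2.33
eef_pos: [487.8, 83.6, 151.6]
ee_rot: [-0.0, 0.707, -0.0, -0.707]
force: [-0.4, 0.0, -0.2]
grip_width: 0.996
```

```bash
python3 - <<'E'
from h import *
s=sense();im=capture('wrist')[:,:,::-1].copy()
cv2.imwrite('pics/w2.png',im)
print(s['eef_pos'],s['dq'],proj('wrist',[489.3,86.5,40],s))
cv2.imwrite('pics/w2z.png',cv2.resize(im[155:255,230:330],None,fx=6,fy=6,interpolation=cv2.INTER_CUBIC))
go([489.3,86.5,5])
E
```

```text
[487.78289788  83.59793539 151.63717234] [-0.01466195 -0.01138123  0.00127262  0.00158518  0.00182336  0.00358923] [277.25200832 208.49050406]
at [487.8  83.4 151.8] t 2.375 rotvec tool [-0.     -0.0007 -0.0002] shift(after turn) [146.8  -3.1  -1.5] shift now [146.8  -3.2  -1.3]
```

View pics/w2z.png

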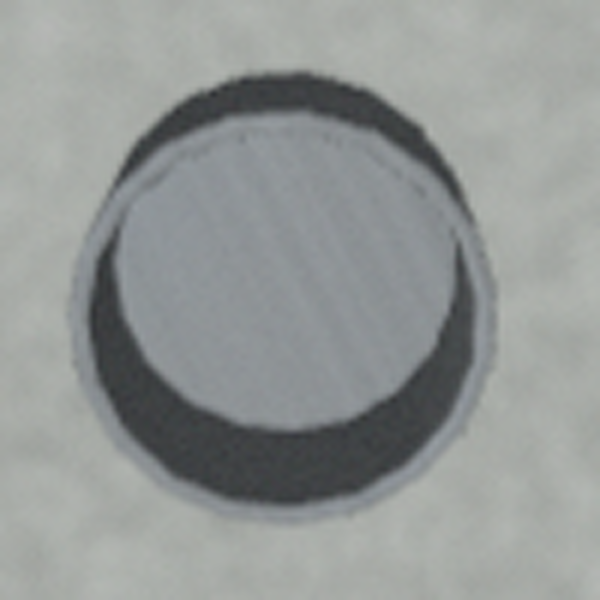

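Settled, the rim centre is at (277.2,207.8) against the predicted (277.3,208.5), so the pan is at about (489.8,86.5). Descending.

Emit:
jog_arm(
  increments=[
    {"rx":0,"ry":0,"rz":0,"x":20,"y":-3,"z":-2,"hand":85},
    {"rx":0,"ry":0,"rz":0,"x":20,"y":0,"z":0,"hand":85},
    {"rx":0,"ry":0,"rz":0,"x":20,"y":0,"z":0,"hand":85},
    {"rx":0,"ry":0,"rz":0,"x":0,"y":0,"z":0,"hand":85},
    {"rx":0,"ry":0,"rz":0,"x":0,"y":0,"z":0,"hand":85},
  ],
)

```text
time_s: 3.0
eef_pos: [490.4, 86.8, 92.4]
ee_rot: [-0.0, 0.708, -0.0, -0.707]
force: [1.0, -0.4, -0.4]
grip_width: 0.995
```

```bash
python3 - <<'E'
from h import *
go([489.8,86.5,5])
E
```

```text
at [490.4  86.8  92.4] t 3.0 rotvec tool [-0.     -0.0016 -0.0001] shift(after turn) [87.4  0.3  0.6] shift now [87.4  0.3  0.7]
```

Emit:
jog_arm(
  increments=[
    {"rx":0,"ry":0,"rz":0,"x":26,"y":0,"z":0.5,"hand":85},
    {"rx":0,"ry":0,"rz":0,"x":26,"y":0,"z":0,"hand":85},
    {"rx":0,"ry":0,"rz":0,"x":20,"y":0,"z":0,"hand":85},
    {"rx":0,"ry":0,"rz":0,"x":13,"y":0,"z":0,"hand":85},
    {"rx":0,"ry":0,"rz":0,"x":0,"y":0,"z":0,"hand":85},
  ],
)

```text
time_s: 3.62
eef_pos: [489.4, 87.3, 6.3]
ee_rot: [0.0, -0.707, 0.0, 0.707]
force: [-0.5, 0.4, 0.1]
grip_width: 0.995
```

Emit:
jog_arm(
  increments=[
    {"rx":0,"ry":0,"rz":0,"x":0,"y":0,"z":0,"hand":70},
    {"rx":0,"ry":0,"rz":0,"x":0,"y":0,"z":0,"hand":62},
    {"rx":0,"ry":0,"rz":0,"x":0,"y":0,"z":0,"hand":50},
    {"rx":0,"ry":0,"rz":0,"x":0,"y":0,"z":0,"hand":50},
    {"rx":0,"ry":0,"rz":0,"x":0,"y":0,"z":0,"hand":50},
  ],
  force=40,
)

```text
time_s: 4.25
eef_pos: [489.8, 87.4, 7.3]
ee_rot: [-0.0, 0.708, -0.0, -0.707]
force: [-1.7, -0.6, 8.6]
grip_width: 0.673
```

```bash
python3 - <<'E'
from h import *
s=sense();print(s['eef_pos'],s['grip_width']*85.4,s['force'])
cv2.imwrite('pics/w3.png',capture('wrist')[:,:,::-1])
E
```

```text
[489.80626962  87.37048571   7.32656936] 57.437968450727574 [-1.67640153 -0.59659412  8.61045642]
```

View pics/w3.png

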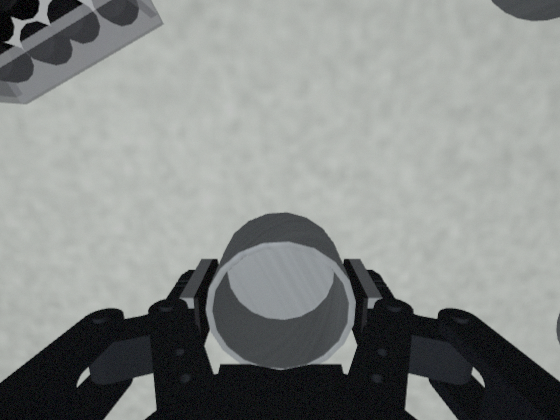

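The picture shows the pan between the pads, upright, and the opening reads 57.4 mm. Lift, then carry it towards the stand.

Emit:
jog_arm(
  increments=[
    {"rx":0,"ry":0,"rz":0,"x":-8,"y":0,"z":0,"hand":50},
    {"rx":0,"ry":0,"rz":0,"x":-25,"y":0,"z":0,"hand":50},
    {"rx":0,"ry":0,"rz":0,"x":-40,"y":0,"z":0,"hand":50},
    {"rx":0,"ry":0,"rz":0,"x":-40,"y":0,"z":0,"hand":50},
    {"rx":0,"ry":0,"rz":0,"x":-20,"y":10,"z":-5,"hand":50},
  ],
)

```text
time_s: 4.92
eef_pos: [494.7, 77.6, 141.8]
ee_rot: [0.0, 0.708, 0.0, -0.706]
force: [0.4, -0.3, -2.5]
grip_width: 0.669
```

Emit:
jog_arm(
  increments=[
    {"rx":0,"ry":0,"rz":0,"x":0,"y":30,"z":-10,"hand":50},
    {"rx":0,"ry":0,"rz":0,"x":0,"y":45,"z":-15,"hand":50},
    {"rx":0,"ry":0,"rz":0,"x":0,"y":45,"z":-15,"hand":50},
    {"rx":0,"ry":0,"rz":0,"x":0,"y":45,"z":-15,"hand":50},
    {"rx":0,"ry":0,"rz":0,"x":0,"y":45,"z":-15,"hand":50},
  ],
)

```text
time_s: 5.55
eef_pos: [564.5, -134.1, 139.7]
ee_rot: [-0.0, 0.707, -0.0, -0.707]
force: [0.4, 0.1, -0.7]
grip_width: 0.671
```

Emit:
jog_arm(
  increments=[
    {"rx":0,"ry":0,"rz":0,"x":0,"y":30,"z":-10,"hand":50},
    {"rx":0,"ry":0,"rz":0,"x":0,"y":14,"z":-5,"hand":50},
    {"rx":0,"ry":0,"rz":0,"x":0,"y":0,"z":0,"hand":50},
    {"rx":0,"ry":0,"rz":0,"x":0,"y":0,"z":0,"hand":50},
    {"rx":0,"ry":0,"rz":0,"x":0,"y":0,"z":0,"hand":50},
  ],
)

```text
time_s: 6.18
eef_pos: [579.2, -175.6, 139.5]
ee_rot: [-0.0, -0.707, -0.0, 0.707]
force: [-0.4, 0.4, -1.6]
grip_width: 0.669
```

```bash
python3 - <<'E'
from h import *
s=sense();im=capture('wrist')[:,:,::-1];cv2.imwrite('pics/w4.png',im);print(s['eef_pos'],s['dq'].round(3))
print(proj('wrist',[624,-177,14],s))
m=(cv2.GaussianBlur(im,(0,0),1).max(2)<60).astype(np.uint8)
cs,_=cv2.findContours(m,cv2.RETR_EXTERNAL,cv2.CHAIN_APPROX_NONE)
for c in cs:
    if cv2.contourArea(c)>1000: print(cv2.boundingRect(c),cv2.contourArea(c),cv2.fitEllipse(c))
E
```

```text
[ 579.21706548 -175.58913009  139.4915006 ] [-0.004  0.004 -0.003 -0.001 -0.    -0.001]
[282.65073509 152.49623887]
(0, 260, 560, 160) 43691.5 ((279.64501953125, 357.6172790527344), (152.563720703125, 553.9479370117188), 89.98052978515625)
(234, 102, 97, 98) 7275.0 ((282.0170593261719, 150.6891326904297), (95.62828826904297, 96.88215637207031), 1.9860855340957642)
```

View pics/w4.png

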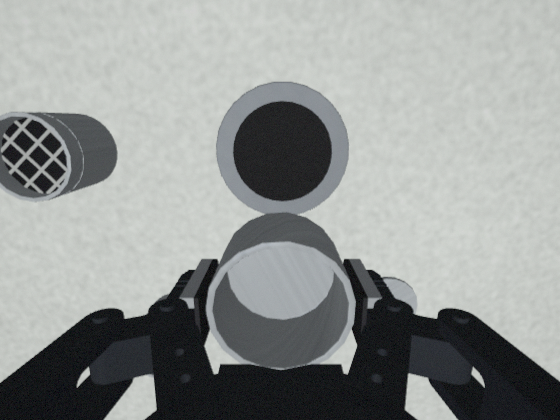

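The picture shows the pad as an ellipse centred at (282.0,150.7), 1.8 px above the prediction. The stand is therefore at about (625.5,-176.5). Move over it and stop 10 mm above.

```bash
python3 - <<'E'
from h import *
s=sense();print(ray('wrist',(282.0,150.7),14,s));go([625.5,-176.5,32])
E
```

```text
[ 625.53121583 -176.67182957   14.        ]
at [ 579.3 -175.8  139.5] t 6.225 rotvec tool [ 0.     -0.0001  0.0001] shift(after turn) [107.5   0.8 -46.2] shift now [107.5   0.8 -46.2]
```

Emit:
jog_arm(
  increments=[
    {"rx":0,"ry":0,"rz":0,"x":15,"y":0.8,"z":-20,"hand":50},
    {"rx":0,"ry":0,"rz":0,"x":25,"y":0,"z":-20,"hand":50},
    {"rx":0,"ry":0,"rz":0,"x":30,"y":0,"z":-6.2,"hand":50},
    {"rx":0,"ry":0,"rz":0,"x":25,"y":0,"z":0,"hand":50},
    {"rx":0,"ry":0,"rz":0,"x":12,"y":0,"z":0,"hand":50},
  ],
)

```text
time_s: 6.85
eef_pos: [625.0, -176.8, 31.0]
ee_rot: [0.0, -0.706, -0.0, 0.708]
force: [-0.6, -0.1, -2.2]
grip_width: 0.67
```

Emit:
jog_arm(
  increments=[
    {"rx":0,"ry":0,"rz":0,"x":0,"y":0,"z":0,"hand":50},
    {"rx":0,"ry":0,"rz":0,"x":0,"y":0,"z":0,"hand":50},
  ],
)

```text
time_s: 7.1
eef_pos: [626.1, -177.7, 33.6]
ee_rot: [0.0, 0.708, -0.0, -0.706]
force: [-0.1, 0.3, -1.8]
grip_width: 0.67
```

```bash
python3 - <<'E'
from h import *
print(sense()['force']);go([625.5,-176.5,21.5])
cv2.imwrite('pics/s5.png',cv2.resize(capture('scene')[170:290,130:290,::-1],None,fx=4,fy=4,interpolation=cv2.INTER_CUBIC))
E
```

```text
[-0.05843288  0.31268864 -1.79224351]
at [ 626.1 -177.7   33.6] t 7.1 rotvec tool [-0.     -0.0018 -0.0009] shift(after turn) [12.1 -1.2  0.6] shift now [12.1 -1.2  0.6]
```

View pics/s5.png

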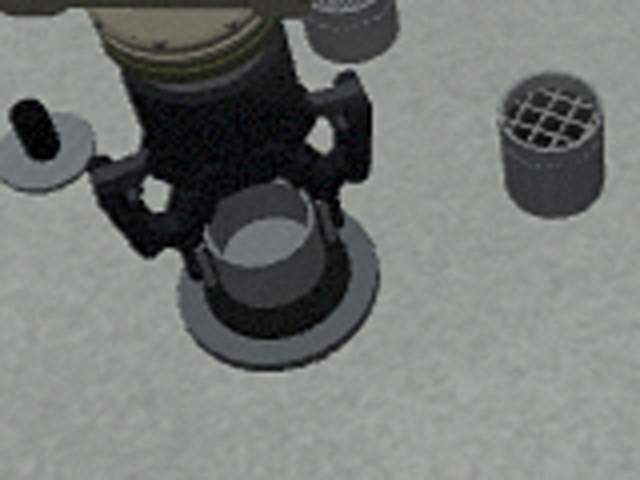

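The pan hangs upright over the middle of the black pad. Lower it gently, watching the force.

Emit:
jog_arm(
  increments=[
    {"rx":0,"ry":0,"rz":0,"x":5,"y":-1,"z":0.5,"hand":50},
    {"rx":0,"ry":0,"rz":0,"x":4,"y":0,"z":0,"hand":50},
    {"rx":0,"ry":0,"rz":0,"x":2,"y":0,"z":0,"hand":50},
    {"rx":0,"ry":0,"rz":0,"x":0,"y":0,"z":0,"hand":50},
    {"rx":0,"ry":0,"rz":0,"x":0,"y":0,"z":0,"hand":50},
  ],
)

```text
time_s: 7.78
eef_pos: [625.0, -176.4, 21.4]
ee_rot: [-0.0, 0.707, -0.0, -0.707]
force: [-1.5, 0.3, 0.5]
grip_width: 0.666
```

Emit:
jog_arm(
  increments=[
    {"rx":0,"ry":0,"rz":0,"x":1,"y":0,"z":0,"hand":50},
    {"rx":0,"ry":0,"rz":0,"x":0,"y":0,"z":0,"hand":50},
  ],
)

```text
time_s: 8.02
eef_pos: [625.1, -176.5, 21.4]
ee_rot: [0.0, 0.707, -0.0, -0.707]
force: [-5.9, 2.5, 8.3]
grip_width: 0.667
```

Firm contact at TCP z 21.4, as expected. Release and rise.

Emit:
jog_arm(
  increments=[
    {"rx":0,"ry":0,"rz":0,"x":0,"y":0,"z":0,"hand":64},
    {"rx":0,"ry":0,"rz":0,"x":0,"y":0,"z":0,"hand":75},
    {"rx":0,"ry":0,"rz":0,"x":0,"y":0,"z":0,"hand":85},
    {"rx":0,"ry":0,"rz":0,"x":0,"y":0,"z":0,"hand":85},
    {"rx":0,"ry":0,"rz":0,"x":-15,"y":0,"z":0,"hand":85},
  ],
)

```text
time_s: 8.65
eef_pos: [624.4, -176.2, 34.8]
ee_rot: [0.0, -0.706, -0.0, 0.708]
force: [-0.5, 0.1, -0.1]
grip_width: 0.994
```

Emit:
jog_arm(
  increments=[
    {"rx":0,"ry":0,"rz":0,"x":-30,"y":0,"z":0,"hand":85},
    {"rx":0,"ry":0,"rz":0,"x":-40,"y":0,"z":0,"hand":85},
    {"rx":0,"ry":0,"rz":0,"x":-40,"y":0,"z":0,"hand":85},
    {"rx":0,"ry":0,"rz":0,"x":0,"y":0,"z":0,"hand":85},
    {"rx":0,"ry":0,"rz":0,"x":0,"y":0,"z":0,"hand":85},
  ],
)

```text
time_s: 9.28
eef_pos: [624.8, -176.3, 145.2]
ee_rot: [0.0, -0.707, 0.0, 0.707]
force: [-0.1, 0.5, -0.5]
grip_width: 0.992
```

```bash
python3 - <<'E'
from h import *
s=sense();im=capture('wrist')[:,:,::-1].copy();print(s['eef_pos'],s['dq'].round(3))
p=proj('wrist',[625.5,-176.5,54],s);print(p);p=p.astype(int)
cv2.imwrite('pics/w6.png',im)
cv2.imwrite('pics/w6z.png',cv2.resize(im[p[1]-60:p[1]+60,p[0]-60:p[0]+60],None,fx=5,fy=5,interpolation=cv2.INTER_CUBIC));print(p-60)
go([463,-79,160])
E
```

```text
[ 624.75839111 -176.34808007  145.21723516] [ 0.     0.021  0.014  0.001 -0.002  0.001]
[281.13093049 216.4352549 ]
[221 156]
at [ 624.6 -176.3  144.5] t 9.325 rotvec tool [-0.      0.0014  0.0007] shift(after turn) [-15.5 -97.2 161.6] shift now [-15.2 -97.3 161.6]
```

View pics/w6z.png

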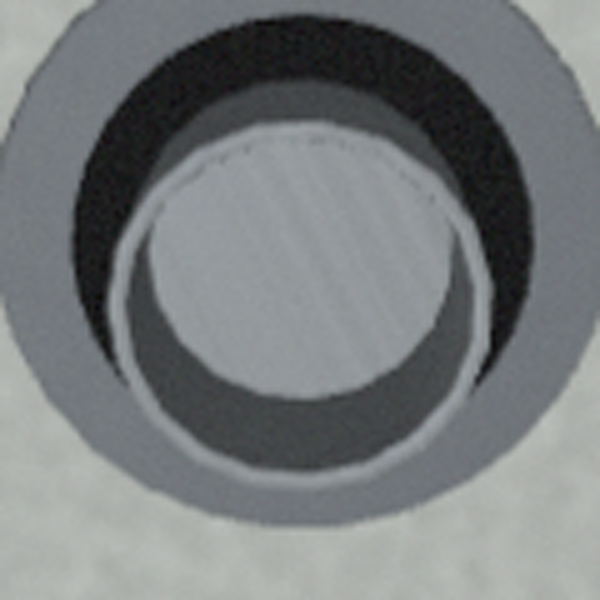

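The pan rim is centred at (281.1,216.9) on the pad, so the pan sits at (625.1,-176.5). Now to the fine sieve.

Emit:
jog_arm(
  increments=[
    {"rx":0,"ry":0,"rz":0,"x":-15,"y":-10,"z":20,"hand":85},
    {"rx":0,"ry":0,"rz":0,"x":0,"y":-25,"z":45,"hand":85},
    {"rx":0,"ry":0,"rz":0,"x":0,"y":-30,"z":45,"hand":85},
    {"rx":0,"ry":0,"rz":0,"x":0,"y":-25,"z":36,"hand":85},
    {"rx":0,"ry":0,"rz":0,"x":0,"y":-7,"z":15,"hand":85},
  ],
)

```text
time_s: 9.95
eef_pos: [462.0, -78.0, 159.7]
ee_rot: [0.0, -0.706, -0.001, 0.708]
force: [0.8, 0.5, 0.1]
grip_width: 0.999
```

Emit:
jog_arm(
  increments=[
    {"rx":0,"ry":0,"rz":0,"x":0,"y":0,"z":0,"hand":85},
    {"rx":0,"ry":0,"rz":0,"x":0,"y":0,"z":0,"hand":85},
    {"rx":0,"ry":0,"rz":0,"x":0,"y":0,"z":0,"hand":85},
  ],
)

```text
time_s: 10.32
eef_pos: [464.5, -79.8, 160.0]
ee_rot: [0.0, -0.707, 0.0, 0.707]
force: [0.3, -0.0, 0.2]
grip_width: 0.994
```

```bash
python3 - <<'E'
from h import *
s=sense();im=capture('wrist')[:,:,::-1].copy();print(s['eef_pos'],s['dq'].round(3))
p=proj('wrist',[463,-79,54],s);print(p);p=p.astype(int)
cv2.imwrite('pics/w7z.png',cv2.resize(im[p[1]-60:p[1]+60,p[0]-60:p[0]+60],None,fx=5,fy=5,interpolation=cv2.INTER_CUBIC));print(p-60)
E
```

```text
[464.48619074 -79.80894469 159.97562359] [ 0.    -0.003  0.006 -0.001  0.001  0.001]
[279.89119444 213.88754347]
[219 153]
```

View pics/w7z.png

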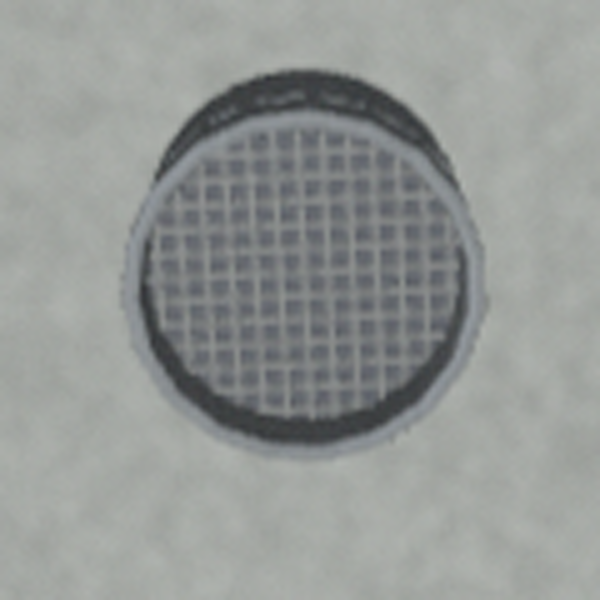

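```bash
python3 - <<'E'
from h import *
s=sense()
print(ray('wrist',(279.9,209.6),54,s)); print(ray('top',(321.8,284.4),31),ray('scene',(216.7,170.7),31))
im=cv2.imread('pics/top0.png')
cv2.imwrite('pics/tz.png',cv2.resize(im[264:304,302:342],None,fx=14,fy=14,interpolation=cv2.INTER_CUBIC))
go([466,-79,20])
E
```

```text
[466.43668376 -78.95170785  54.        ]
[463.74061333 -79.37047428  31.        ] [466.03371835 -78.75713383  31.        ]
at [464.4 -79.7 160. ] t 10.375 rotvec tool [-0.      0.0004  0.0002] shift(after turn) [140.   -0.8  -1.6] shift now [140.   -0.7  -1.6]
```

Emit:
jog_arm(
  increments=[
    {"rx":0,"ry":0,"rz":0,"x":30,"y":-0.7,"z":-2,"hand":85},
    {"rx":0,"ry":0,"rz":0,"x":40,"y":0,"z":0,"hand":85},
    {"rx":0,"ry":0,"rz":0,"x":36,"y":0,"z":0,"hand":85},
    {"rx":0,"ry":0,"rz":0,"x":24,"y":0,"z":0,"hand":85},
    {"rx":0,"ry":0,"rz":0,"x":12,"y":0,"z":0,"hand":85},
  ],
)

```text
time_s: 11.0
eef_pos: [465.8, -78.7, 17.1]
ee_rot: [0.0, -0.707, -0.0, 0.708]
force: [-0.4, 0.2, 0.1]
grip_width: 0.995
```

Emit:
jog_arm(
  increments=[
    {"rx":0,"ry":0,"rz":0,"x":0,"y":0,"z":0,"hand":85},
    {"rx":0,"ry":0,"rz":0,"x":0,"y":0,"z":0,"hand":70},
    {"rx":0,"ry":0,"rz":0,"x":0,"y":0,"z":0,"hand":62},
    {"rx":0,"ry":0,"rz":0,"x":0,"y":0,"z":0,"hand":50},
    {"rx":0,"ry":0,"rz":0,"x":0,"y":0,"z":0,"hand":50},
  ],
)

```text
time_s: 11.62
eef_pos: [466.5, -79.0, 19.2]
ee_rot: [0.0, 0.708, -0.0, -0.707]
force: [-2.0, 0.4, 6.6]
grip_width: 0.664
```

Emit:
jog_arm(
  increments=[
    {"rx":0,"ry":0,"rz":0,"x":0,"y":0,"z":0,"hand":50},
  ],
)

```text
time_s: 11.75
eef_pos: [466.5, -79.0, 19.2]
ee_rot: [0.0, 0.708, -0.0, -0.707]
force: [-1.8, -0.0, 5.7]
grip_width: 0.663
```

```bash
python3 - <<'E'
from h import *
s=sense();im=capture('wrist')[:,:,::-1];print(s['eef_pos'],s['force'],s['grip_width']*85.4)
cv2.imwrite('pics/w8.png',im)
E
```

```text
[466.46121865 -78.97788834  19.20312867] [-1.82484004 -0.04820187  5.67047684] 56.62481778919873
```

View pics/w8.png

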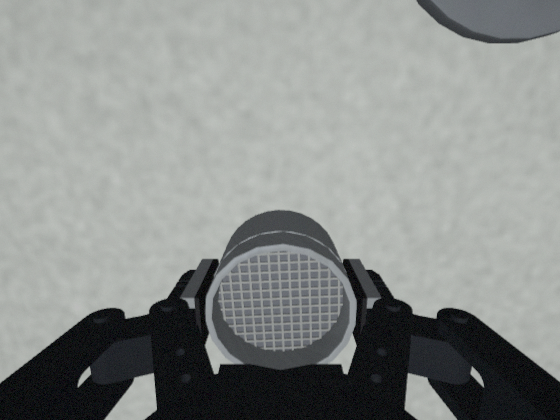

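The fine sieve is held upright between the pads. Its foot is 19.2 mm below TCP height, so it should seat at TCP z ≈ 65.2. Lift and carry.

Emit:
jog_arm(
  increments=[
    {"rx":0,"ry":0,"rz":0,"x":-10,"y":0,"z":0,"hand":50},
    {"rx":0,"ry":0,"rz":0,"x":-30,"y":0,"z":0,"hand":50},
    {"rx":0,"ry":0,"rz":0,"x":-40,"y":0,"z":0,"hand":50},
    {"rx":0,"ry":0,"rz":0,"x":-30,"y":5,"z":-10,"hand":50},
    {"rx":0,"ry":0,"rz":0,"x":-5,"y":20,"z":-30,"hand":50},
  ],
)

```text
time_s: 12.42
eef_pos: [506.8, -103.7, 136.4]
ee_rot: [0.001, 0.708, -0.0, -0.706]
force: [0.3, -1.6, -2.0]
grip_width: 0.664
```

Emit:
jog_arm(
  increments=[
    {"rx":0,"ry":0,"rz":0,"x":0,"y":25,"z":-40,"hand":50},
    {"rx":0,"ry":0,"rz":0,"x":0,"y":25,"z":-40,"hand":50},
    {"rx":0,"ry":0,"rz":0,"x":0,"y":15,"z":-26,"hand":50},
    {"rx":0,"ry":0,"rz":0,"x":0,"y":7,"z":-12,"hand":50},
    {"rx":0,"ry":0,"rz":0,"x":0,"y":0,"z":0,"hand":50},
  ],
)

```text
time_s: 13.05
eef_pos: [624.1, -175.9, 133.3]
ee_rot: [0.0, -0.707, 0.0, 0.707]
force: [-0.0, 0.2, -1.2]
grip_width: 0.667
```

Emit:
jog_arm(
  increments=[
    {"rx":0,"ry":0,"rz":0,"x":0,"y":0,"z":0,"hand":50},
    {"rx":0,"ry":0,"rz":0,"x":0,"y":0,"z":0,"hand":50},
  ],
)

```text
time_s: 13.3
eef_pos: [623.6, -175.4, 133.7]
ee_rot: [0.0, 0.707, 0.0, -0.707]
force: [-0.4, -0.9, -1.7]
grip_width: 0.662
```

```bash
python3 - <<'E'
from h import *
print(sense()['force'],sense()['dq'].round(3));go([625.1,-176.5,80])
E
```

```text
[-0.40311164 -0.87496636 -1.69341384] [-0.002  0.002 -0.005 -0.001 -0.    -0.001]
at [ 623.6 -175.4  133.7] t 13.3 rotvec tool [ 0. -0.  0.] shift(after turn) [53.7  1.1 -1.5] shift now [53.7  1.1 -1.5]
```

Emit:
jog_arm(
  increments=[
    {"rx":0,"ry":0,"rz":0,"x":15,"y":1.1,"z":-1.5,"hand":50},
    {"rx":0,"ry":0,"rz":0,"x":20,"y":0,"z":0,"hand":50},
    {"rx":0,"ry":0,"rz":0,"x":13,"y":0,"z":0,"hand":50},
    {"rx":0,"ry":0,"rz":0,"x":5,"y":0,"z":0,"hand":50},
    {"rx":0,"ry":0,"rz":0,"x":0,"y":0,"z":0,"hand":50},
  ],
)

```text
time_s: 13.92
eef_pos: [625.5, -176.9, 80.2]
ee_rot: [0.0, -0.707, 0.0, 0.707]
force: [-1.1, 0.1, -1.8]
grip_width: 0.665
```

Emit:
jog_arm(
  increments=[
    {"rx":0,"ry":0,"rz":0,"x":0,"y":0,"z":0,"hand":50},
    {"rx":0,"ry":0,"rz":0,"x":0,"y":0,"z":0,"hand":50},
  ],
)

```text
time_s: 14.18
eef_pos: [625.7, -177.0, 80.8]
ee_rot: [0.0, 0.707, -0.0, -0.707]
force: [-0.4, 0.2, -1.6]
grip_width: 0.667
```

```bash
python3 - <<'E'
from h import *
print(sense()['force']);go([625.1,-176.5,65.2])
cv2.imwrite('pics/s9.png',cv2.resize(capture('scene')[170:290,130:290,::-1],None,fx=4,fy=4,interpolation=cv2.INTER_CUBIC))
E
```

```text
[-0.36079421  0.16649867 -1.58785099]
at [ 625.7 -177.    80.8] t 14.175 rotvec tool [-0.     -0.0009 -0.0004] shift(after turn) [15.6 -0.5  0.6] shift now [15.6 -0.5  0.7]
```

View pics/s9.png

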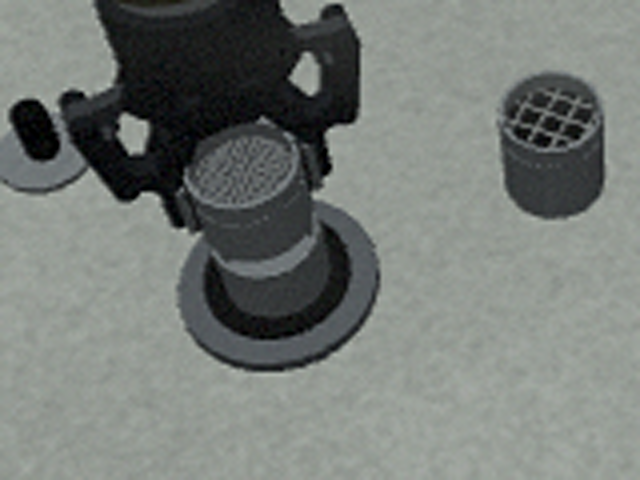

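The sieve hangs straight above the pan's rim, axes in line. Lower into the bore.

Emit:
jog_arm(
  increments=[
    {"rx":0,"ry":0,"rz":0,"x":5,"y":-0.5,"z":0.6,"hand":50},
    {"rx":0,"ry":0,"rz":0,"x":5,"y":0,"z":0,"hand":50},
    {"rx":0,"ry":0,"rz":0,"x":3,"y":0,"z":0,"hand":50},
    {"rx":0,"ry":0,"rz":0,"x":0,"y":0,"z":0,"hand":50},
    {"rx":0,"ry":0,"rz":0,"x":0,"y":0,"z":0,"hand":50},
  ],
)

```text
time_s: 14.85
eef_pos: [625.0, -176.4, 67.4]
ee_rot: [-0.0, 0.707, -0.0, -0.707]
force: [-0.9, 0.2, -2.0]
grip_width: 0.657
```

Emit:
jog_arm(
  increments=[
    {"rx":0,"ry":0,"rz":0,"x":2,"y":0,"z":0,"hand":50},
    {"rx":0,"ry":0,"rz":0,"x":0,"y":0,"z":0,"hand":50},
    {"rx":0,"ry":0,"rz":0,"x":0,"y":0,"z":0,"hand":50},
  ],
)

```text
time_s: 15.22
eef_pos: [625.0, -176.4, 65.3]
ee_rot: [-0.0, 0.707, -0.0, -0.707]
force: [0.3, -0.5, -1.2]
grip_width: 0.665
```

Emit:
jog_arm(
  increments=[
    {"rx":0,"ry":0,"rz":0,"x":1.5,"y":0,"z":0,"hand":50},
    {"rx":0,"ry":0,"rz":0,"x":0,"y":0,"z":0,"hand":50},
    {"rx":0,"ry":0,"rz":0,"x":0,"y":0,"z":0,"hand":50},
  ],
)

```text
time_s: 15.6
eef_pos: [625.1, -176.4, 65.2]
ee_rot: [0.0, 0.707, -0.0, -0.707]
force: [-3.7, 1.5, 8.4]
grip_width: 0.666
```

Contact at exactly TCP z 65.2, so the sieve is seated. Release, rise, and check from the side and the wrist.

Emit:
jog_arm(
  increments=[
    {"rx":0,"ry":0,"rz":0,"x":0,"y":0,"z":0,"hand":64},
    {"rx":0,"ry":0,"rz":0,"x":0,"y":0,"z":0,"hand":75},
    {"rx":0,"ry":0,"rz":0,"x":0,"y":0,"z":0,"hand":85},
    {"rx":0,"ry":0,"rz":0,"x":0,"y":0,"z":0,"hand":85},
    {"rx":0,"ry":0,"rz":0,"x":-15,"y":0,"z":0,"hand":85},
  ],
)

```text
time_s: 16.23
eef_pos: [624.4, -176.1, 78.3]
ee_rot: [0.0, -0.706, -0.0, 0.708]
force: [-0.0, -0.0, 0.6]
grip_width: 0.993
```

Emit:
jog_arm(
  increments=[
    {"rx":0,"ry":0,"rz":0,"x":-30,"y":0,"z":0,"hand":85},
    {"rx":0,"ry":0,"rz":0,"x":-40,"y":0,"z":0,"hand":85},
    {"rx":0,"ry":0,"rz":0,"x":-40,"y":0,"z":0,"hand":85},
    {"rx":0,"ry":0,"rz":0,"x":0,"y":0,"z":0,"hand":85},
    {"rx":0,"ry":0,"rz":0,"x":0,"y":0,"z":0,"hand":85},
  ],
)

```text
time_s: 16.85
eef_pos: [624.7, -176.3, 188.7]
ee_rot: [0.0, -0.707, -0.0, 0.707]
force: [0.0, -0.2, -0.7]
grip_width: 0.996
```

Emit:
jog_arm(
  increments=[
    {"rx":0,"ry":0,"rz":0,"x":0,"y":0,"z":0,"hand":85},
  ],
)

```text
time_s: 16.98
eef_pos: [624.5, -176.2, 187.8]
ee_rot: [0.0, -0.706, -0.0, 0.708]
force: [-0.9, -0.5, -0.2]
grip_width: 0.992
```

```bash
python3 - <<'E'
from h import *
s=sense();im=capture('wrist')[:,:,::-1].copy();print(s['eef_pos'],s['dq'].round(3))
p=proj('wrist',[625.1,-176.5,100],s);print(p,proj('scene',[625.1,-176.5,100]));p=p.astype(int);print(p-60)
a=cv2.resize(im[p[1]-60:p[1]+60,p[0]-60:p[0]+60],(400,400),interpolation=cv2.INTER_CUBIC)
b=cv2.resize(capture('scene')[180:280,150:250,::-1],(400,400),interpolation=cv2.INTER_CUBIC)
cv2.imwrite('pics/w10.png',np.hstack([a,b]))
go([623,-11,175])
E
```

```text
[ 624.5135547  -176.199956    187.75252601] [-0.     0.003 -0.003 -0.     0.002 -0.   ]
[281.42791488 217.79736831] [191.3972743  214.65112533]
[221 157]
at [ 624.6 -176.3  187.9] t 17.075 rotvec tool [-0.      0.0014  0.0007] shift(after turn) [  12.9 -165.3    1.7] shift now [  13.  -165.3    1.7]
```

View pics/w10.png

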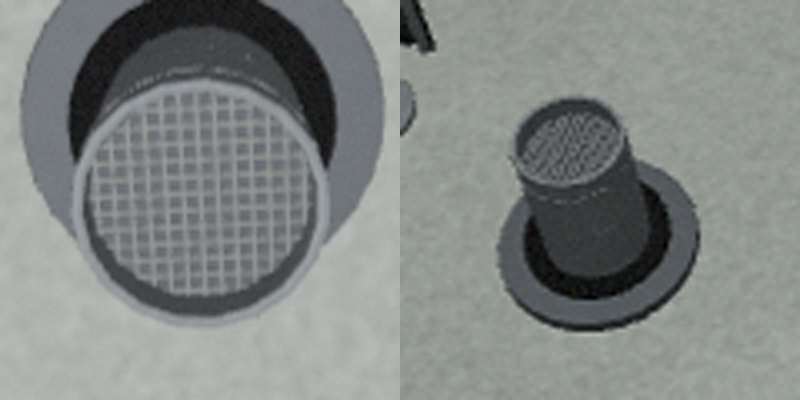

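The rim is at (281.3,217.9), within 0.2 px of the prediction for a seated sieve, and the tower has no gap. Now the coarse sieve.

Emit:
jog_arm(
  increments=[
    {"rx":0,"ry":0,"rz":0,"x":0,"y":-20,"z":0,"hand":85},
    {"rx":0,"ry":0,"rz":0,"x":0,"y":-45,"z":0,"hand":85},
    {"rx":0,"ry":0,"rz":0,"x":0,"y":-50,"z":0,"hand":85},
    {"rx":0,"ry":0,"rz":0,"x":5,"y":-35,"z":2,"hand":85},
    {"rx":0,"ry":0,"rz":0,"x":8,"y":-15,"z":0,"hand":85},
  ],
)

```text
time_s: 17.7
eef_pos: [622.7, -8.7, 175.8]
ee_rot: [0.001, 0.707, 0.001, -0.707]
force: [0.3, -0.8, -0.6]
grip_width: 0.997
```

Emit:
jog_arm(
  increments=[
    {"rx":0,"ry":0,"rz":0,"x":0,"y":0,"z":0,"hand":85},
    {"rx":0,"ry":0,"rz":0,"x":0,"y":0,"z":0,"hand":85},
    {"rx":0,"ry":0,"rz":0,"x":0,"y":0,"z":0,"hand":85},
  ],
)

```text
time_s: 18.08
eef_pos: [623.1, -12.5, 175.9]
ee_rot: [-0.001, 0.707, -0.001, -0.707]
force: [-0.0, 0.2, -0.1]
grip_width: 0.991
```

```bash
python3 - <<'E'
from h import *
s=sense();im=capture('wrist')[:,:,::-1].copy();print(s['eef_pos'],s['dq'].round(3))
p=proj('wrist',[624,-11,70],s);print(p);p=p.astype(int)
cv2.imwrite('pics/w11z.png',cv2.resize(im[p[1]-60:p[1]+60,p[0]-60:p[0]+60],None,fx=5,fy=5,interpolation=cv2.INTER_CUBIC));print(p-60)
E
```

```text
[623.11019797 -12.53607331 175.94351802] [ 0.003 -0.     0.002  0.002  0.     0.003]
[278.91733635 211.10412016]
[218 151]
```

View pics/w11z.png

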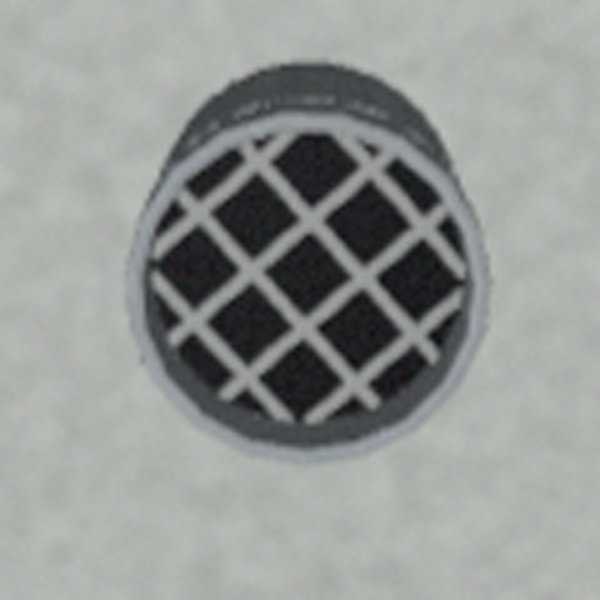

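```bash
python3 - <<'E'
from h import *
P=ray('wrist',(279.8,208),70,sense());print(P)
go([P[0],P[1],30])
E
```

```text
[626.49202432 -11.5289127   70.        ]
at [623.1 -12.4 175.9] t 18.125 rotvec tool [-0.     -0.0003 -0.0001] shift(after turn) [145.9  -0.8  -3.4] shift now [145.9  -0.9  -3.4]
```

The rim centre is at (279.8,208.0), which puts the coarse sieve at (626.5,-11.5). Descend and grip.

Emit:
jog_arm(
  increments=[
    {"rx":0,"ry":0,"rz":0,"x":30,"y":-0.9,"z":-3.4,"hand":85},
    {"rx":0,"ry":0,"rz":0,"x":40,"y":0,"z":0,"hand":85},
    {"rx":0,"ry":0,"rz":0,"x":40,"y":0,"z":0,"hand":85},
    {"rx":0,"ry":0,"rz":0,"x":24,"y":0,"z":0,"hand":85},
    {"rx":0,"ry":0,"rz":0,"x":12,"y":0,"z":0,"hand":85},
  ],
)

```text
time_s: 18.75
eef_pos: [626.0, -10.9, 28.6]
ee_rot: [0.0, -0.707, 0.0, 0.708]
force: [-0.1, 0.3, 0.9]
grip_width: 0.993
```

Emit:
jog_arm(
  increments=[
    {"rx":0,"ry":0,"rz":0,"x":0,"y":0,"z":0,"hand":85},
    {"rx":0,"ry":0,"rz":0,"x":0,"y":0,"z":0,"hand":70},
    {"rx":0,"ry":0,"rz":0,"x":0,"y":0,"z":0,"hand":62},
    {"rx":0,"ry":0,"rz":0,"x":0,"y":0,"z":0,"hand":50},
    {"rx":0,"ry":0,"rz":0,"x":0,"y":0,"z":0,"hand":50},
  ],
)

```text
time_s: 19.38
eef_pos: [627.0, -10.6, 31.0]
ee_rot: [0.0, 0.708, -0.0, -0.706]
force: [-0.5, -0.4, 6.4]
grip_width: 0.669
```

Emit:
jog_arm(
  increments=[
    {"rx":0,"ry":0,"rz":0,"x":0,"y":0,"z":0,"hand":50},
  ],
)

```text
time_s: 19.5
eef_pos: [627.0, -10.6, 31.0]
ee_rot: [0.0, 0.708, -0.0, -0.706]
force: [-0.0, -0.5, 6.3]
grip_width: 0.671
```

```bash
python3 - <<'E'
from h import *
s=sense();im=capture('wrist')[:,:,::-1];print(s['eef_pos'],s['force'],s['grip_width']*85.4)
cv2.imwrite('pics/w12.png',im)
E
```

```text
[626.95531868 -10.59879232  30.97520566] [-0.04631269 -0.47386465  6.26595373] 57.31153579004377
```

View pics/w12.png

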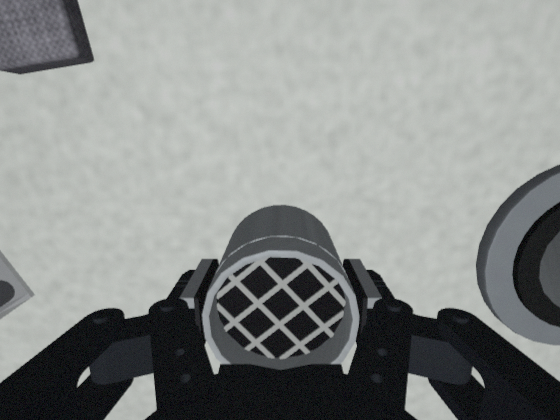

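The coarse sieve is held upright, foot 31 mm below TCP height. It should seat at TCP z ≈ 123. Lift to about 175 and carry.

Emit:
jog_arm(
  increments=[
    {"rx":0,"ry":0,"rz":0,"x":-10,"y":0,"z":0,"hand":50},
    {"rx":0,"ry":0,"rz":0,"x":-30,"y":0,"z":0,"hand":50},
    {"rx":0,"ry":0,"rz":0,"x":-45,"y":0,"z":0,"hand":50},
    {"rx":0,"ry":0,"rz":0,"x":-40,"y":0,"z":0,"hand":50},
    {"rx":0,"ry":0,"rz":0,"x":-20,"y":15,"z":0,"hand":50},
  ],
)

```text
time_s: 20.18
eef_pos: [626.7, -24.9, 177.7]
ee_rot: [0.001, 0.708, 0.0, -0.706]
force: [0.1, -0.8, -2.3]
grip_width: 0.67
```

Emit:
jog_arm(
  increments=[
    {"rx":0,"ry":0,"rz":0,"x":0,"y":35,"z":0,"hand":50},
    {"rx":0,"ry":0,"rz":0,"x":0,"y":45,"z":1,"hand":50},
    {"rx":0,"ry":0,"rz":0,"x":0,"y":40,"z":0,"hand":50},
    {"rx":0,"ry":0,"rz":0,"x":0,"y":22,"z":0,"hand":50},
    {"rx":0,"ry":0,"rz":0,"x":0,"y":9,"z":0,"hand":50},
  ],
)

```text
time_s: 20.8
eef_pos: [625.2, -177.0, 174.8]
ee_rot: [0.0, -0.707, 0.0, 0.707]
force: [-0.4, 0.6, -2.1]
grip_width: 0.667
```

Emit:
jog_arm(
  increments=[
    {"rx":0,"ry":0,"rz":0,"x":0,"y":0,"z":0,"hand":50},
    {"rx":0,"ry":0,"rz":0,"x":0,"y":0,"z":0,"hand":50},
    {"rx":0,"ry":0,"rz":0,"x":0,"y":0,"z":0,"hand":50},
  ],
)

```text
time_s: 21.18
eef_pos: [625.5, -175.5, 174.9]
ee_rot: [0.0, 0.707, 0.0, -0.707]
force: [0.5, 0.3, -2.2]
grip_width: 0.673
```

```bash
python3 - <<'E'
from h import *
print(sense()['force'],sense()['dq'].round(3));go([625.6,-176.5,137])
E
```

```text
[ 0.47283472  0.27490473 -2.24205759] [-0.005  0.001 -0.003  0.001 -0.    -0.001]
at [ 625.5 -175.5  174.9] t 21.175 rotvec tool [ 0.     -0.      0.0001] shift(after turn) [37.9  1.  -0.1] shift now [37.9  1.  -0.1]
```

Emit:
jog_arm(
  increments=[
    {"rx":0,"ry":0,"rz":0,"x":13,"y":1,"z":0,"hand":50},
    {"rx":0,"ry":0,"rz":0,"x":15,"y":0,"z":0,"hand":50},
    {"rx":0,"ry":0,"rz":0,"x":9,"y":0,"z":0,"hand":50},
    {"rx":0,"ry":0,"rz":0,"x":0,"y":0,"z":0,"hand":50},
    {"rx":0,"ry":0,"rz":0,"x":0,"y":0,"z":0,"hand":50},
  ],
)

```text
time_s: 21.8
eef_pos: [625.5, -177.6, 138.2]
ee_rot: [0.0, 0.707, -0.0, -0.707]
force: [-0.0, -0.4, -1.6]
grip_width: 0.666
```

Emit:
jog_arm(
  increments=[
    {"rx":0,"ry":0,"rz":0,"x":0,"y":0,"z":0,"hand":50},
  ],
)

```text
time_s: 21.92
eef_pos: [625.5, -177.6, 138.3]
ee_rot: [0.0, 0.707, -0.0, -0.707]
force: [-0.5, -0.0, -2.2]
grip_width: 0.671
```

```bash
python3 - <<'E'
from h import *
print(sense()['force']);go([625.6,-176.5,123])
cv2.imwrite('pics/s13.png',cv2.resize(capture('scene')[160:280,130:290,::-1],None,fx=4,fy=4,interpolation=cv2.INTER_CUBIC))
E
```

```text
[-0.45647235 -0.00915789 -2.17275017]
at [ 625.5 -177.6  138.3] t 21.925 rotvec tool [-0.     -0.0009 -0.0004] shift(after turn) [15.3 -1.1 -0.1] shift now [15.3 -1.1 -0.1]
```

View pics/s13.png

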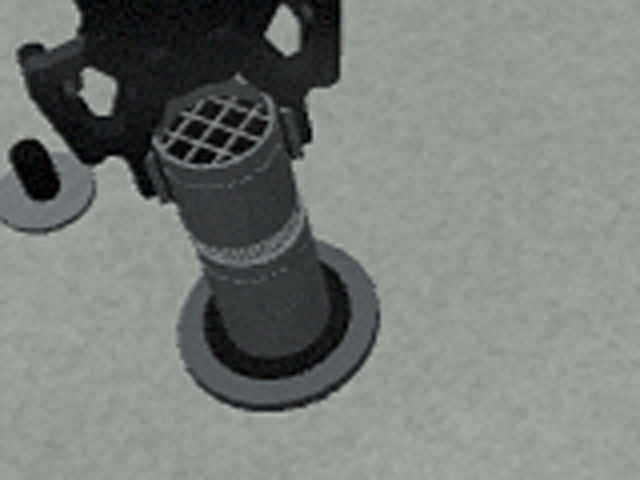

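The coarse sieve hangs in line over the fine one. Lower it.

Emit:
jog_arm(
  increments=[
    {"rx":0,"ry":0,"rz":0,"x":5,"y":-1,"z":0,"hand":50},
    {"rx":0,"ry":0,"rz":0,"x":5,"y":0,"z":0,"hand":50},
    {"rx":0,"ry":0,"rz":0,"x":3,"y":0,"z":0,"hand":50},
    {"rx":0,"ry":0,"rz":0,"x":0,"y":0,"z":0,"hand":50},
    {"rx":0,"ry":0,"rz":0,"x":0,"y":0,"z":0,"hand":50},
  ],
)

```text
time_s: 22.6
eef_pos: [625.4, -176.5, 124.9]
ee_rot: [-0.0, 0.707, -0.0, -0.707]
force: [-0.5, 0.0, -1.7]
grip_width: 0.665
```

Emit:
jog_arm(
  increments=[
    {"rx":0,"ry":0,"rz":0,"x":2,"y":0,"z":0,"hand":50},
    {"rx":0,"ry":0,"rz":0,"x":0,"y":0,"z":0,"hand":50},
    {"rx":0,"ry":0,"rz":0,"x":1,"y":0,"z":0,"hand":50},
    {"rx":0,"ry":0,"rz":0,"x":0,"y":0,"z":0,"hand":50},
    {"rx":0,"ry":0,"rz":0,"x":0,"y":0,"z":0,"hand":50},
  ],
)

```text
time_s: 23.22
eef_pos: [625.6, -176.6, 122.9]
ee_rot: [0.0, 0.708, -0.0, -0.707]
force: [-2.2, -0.1, 5.3]
grip_width: 0.663
```

Contact at z 122.9, so it is seated. Release, rise and check.

Emit:
jog_arm(
  increments=[
    {"rx":0,"ry":0,"rz":0,"x":0,"y":0,"z":0,"hand":64},
    {"rx":0,"ry":0,"rz":0,"x":0,"y":0,"z":0,"hand":75},
    {"rx":0,"ry":0,"rz":0,"x":0,"y":0,"z":0,"hand":85},
    {"rx":0,"ry":0,"rz":0,"x":0,"y":0,"z":0,"hand":85},
    {"rx":0,"ry":0,"rz":0,"x":-15,"y":0,"z":0,"hand":85},
  ],
)

```text
time_s: 23.85
eef_pos: [624.8, -176.3, 136.3]
ee_rot: [0.0, -0.706, -0.0, 0.708]
force: [-0.1, -0.5, 0.7]
grip_width: 0.996
```

Emit:
jog_arm(
  increments=[
    {"rx":0,"ry":0,"rz":0,"x":-30,"y":0,"z":0,"hand":85},
    {"rx":0,"ry":0,"rz":0,"x":-40,"y":0,"z":0,"hand":85},
    {"rx":0,"ry":0,"rz":0,"x":-40,"y":0,"z":0,"hand":85},
    {"rx":0,"ry":0,"rz":0,"x":0,"y":0,"z":0,"hand":85},
    {"rx":0,"ry":0,"rz":0,"x":0,"y":0,"z":0,"hand":85},
  ],
)

```text
time_s: 24.48
eef_pos: [625.1, -176.4, 246.6]
ee_rot: [0.0, -0.707, -0.0, 0.707]
force: [0.1, -0.5, 0.2]
grip_width: 0.997
```

Emit:
jog_arm(
  increments=[
    {"rx":0,"ry":0,"rz":0,"x":0,"y":0,"z":0,"hand":85},
    {"rx":0,"ry":0,"rz":0,"x":0,"y":0,"z":0,"hand":85},
  ],
)

```text
time_s: 24.72
eef_pos: [625.2, -176.4, 246.1]
ee_rot: [0.0, -0.707, -0.0, 0.708]
force: [-1.3, -0.6, -0.9]
grip_width: 0.996
```

```bash
python3 - <<'E'
from h import *
s=sense();im=capture('wrist')[:,:,::-1].copy();print(s['eef_pos'],s['dq'].round(3))
p=proj('wrist',[625.1,-176.5,162],s);print(p);p=p.astype(int);print(p-60)
a=cv2.resize(im[p[1]-60:p[1]+60,p[0]-60:p[0]+60],(400,400),interpolation=cv2.INTER_CUBIC)
b=cv2.resize(capture('scene')[170:270,140:240,::-1],(400,400),interpolation=cv2.INTER_CUBIC)
cv2.imwrite('pics/w14.png',np.hstack([a,b]))
go([480.5,-274.5,160])
E
```

```text
[ 625.15064689 -176.37510937  246.05882936] [ 0.002 -0.002 -0.004 -0.003 -0.002  0.001]
[281.16132237 220.16556532]
[221 160]
at [ 625.2 -176.4  246.4] t 24.825 rotvec tool [-0.      0.0007  0.0004] shift(after turn) [ 86.4  98.1 144.7] shift now [ 86.5  98.1 144.7]
```

View pics/w14.png

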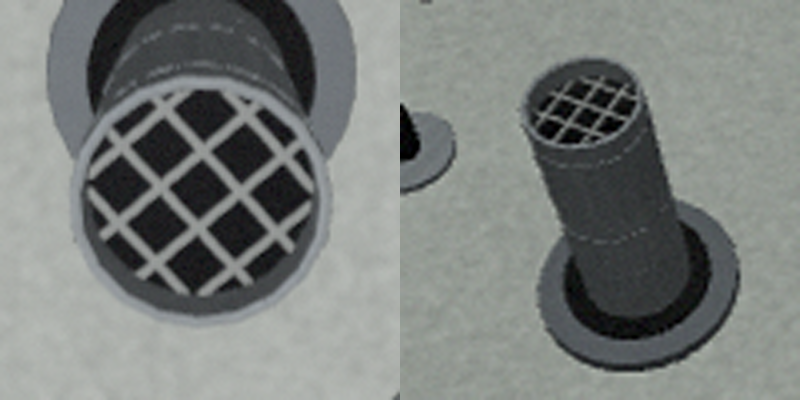

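The coarse rim is at (281.2,220.6), predicted (281.2,220.2), so it is home. Now the cover.

Emit:
jog_arm(
  increments=[
    {"rx":0,"ry":0,"rz":0,"x":0,"y":13,"z":20,"hand":85},
    {"rx":0,"ry":0,"rz":0,"x":10,"y":27,"z":40,"hand":85},
    {"rx":0,"ry":0,"rz":0,"x":30,"y":28,"z":42,"hand":85},
    {"rx":0,"ry":0,"rz":0,"x":30,"y":20,"z":29,"hand":85},
    {"rx":0,"ry":0,"rz":0,"x":16,"y":10,"z":14,"hand":85},
  ],
)

```text
time_s: 25.45
eef_pos: [478.5, -275.0, 159.5]
ee_rot: [0.001, -0.707, 0.0, 0.708]
force: [0.5, -0.3, 0.2]
grip_width: 0.999
```

Emit:
jog_arm(
  increments=[
    {"rx":0,"ry":0,"rz":0,"x":0,"y":0,"z":0,"hand":85},
    {"rx":0,"ry":0,"rz":0,"x":0,"y":0,"z":0,"hand":85},
    {"rx":0,"ry":0,"rz":0,"x":0,"y":0,"z":0,"hand":85},
  ],
)

```text
time_s: 25.82
eef_pos: [481.1, -274.1, 161.5]
ee_rot: [0.001, 0.708, -0.0, -0.707]
force: [0.4, 0.7, 0.1]
grip_width: 0.998
```

```bash
python3 - <<'E'
from h import *
s=sense();im=capture('wrist')[:,:,::-1].copy();print(s['eef_pos'],s['dq'].round(3))
print(proj('wrist',[480.5,-274.5,49],s))
p=proj('wrist',[480.5,-274.5,13],s);print(p);p=p.astype(int)
cv2.imwrite('pics/w15z.png',cv2.resize(im[p[1]-60:p[1]+60,p[0]-60:p[0]+60],None,fx=5,fy=5,interpolation=cv2.INTER_CUBIC));print(p-60)
E
```

```text
[ 481.13864874 -274.12244931  161.52270805] [-0.002  0.     0.006 -0.    -0.002 -0.002]
[281.22241733 210.86738183]
[281.10794128 200.50206127]
[221 140]
```

View pics/w15z.png

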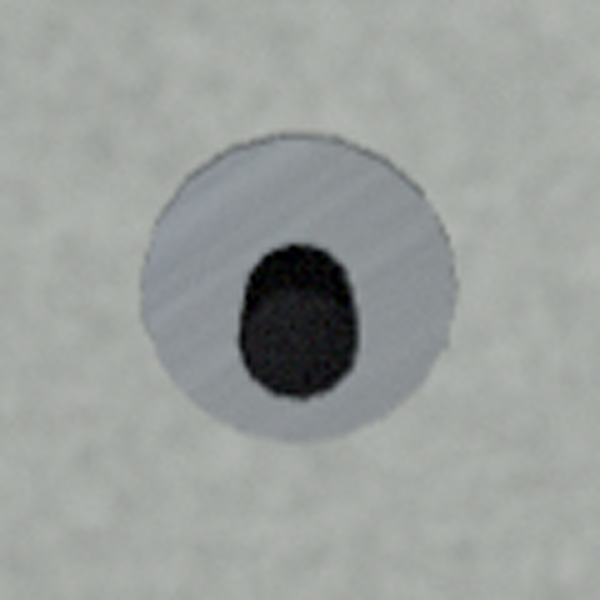

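```bash
python3 - <<'E'
from h import *
s=sense()
print(ray('wrist',(280.8,197.7),13,s),ray('wrist',(280.7,208.3),49,s))
go([482.9,-274.2,18])
E
```

```text
[ 483.00275248 -274.20886879   13.        ] [ 482.53456451 -274.07161029   49.        ]
at [ 481.  -274.1  161.4] t 25.875 rotvec tool [-0.     -0.0009 -0.0008] shift(after turn) [ 1.434e+02  1.000e-01 -1.900e+00] shift now [143.4  -0.   -1.8]
```

The disc centre is at (280.8,197.7) and the knob top at (280.7,208.3). Both give (482.8,-274.1), so the cover stands upright. Grip the knob at TCP z ≈ 19.

Emit:
jog_arm(
  increments=[
    {"rx":0,"ry":0,"rz":0,"x":30,"y":0,"z":-1.8,"hand":85},
    {"rx":0,"ry":0,"rz":0,"x":40,"y":0,"z":0,"hand":85},
    {"rx":0,"ry":0,"rz":0,"x":36,"y":0,"z":0,"hand":75},
    {"rx":0,"ry":0,"rz":0,"x":24,"y":0,"z":0,"hand":60},
    {"rx":0,"ry":0,"rz":0,"x":11,"y":0,"z":0,"hand":50},
  ],
)

```text
time_s: 26.5
eef_pos: [482.2, -274.0, 18.9]
ee_rot: [0.0, -0.707, -0.0, 0.707]
force: [-0.2, -1.4, 0.1]
grip_width: 0.585
```

Emit:
jog_arm(
  increments=[
    {"rx":0,"ry":0,"rz":0,"x":0,"y":0,"z":0,"hand":40},
    {"rx":0,"ry":0,"rz":0,"x":0,"y":0,"z":0,"hand":30},
  ],
)

```text
time_s: 26.75
eef_pos: [482.7, -274.8, 20.9]
ee_rot: [0.0, 0.708, -0.0, -0.707]
force: [0.6, 0.2, 0.0]
grip_width: 0.352
```

```bash
python3 - <<'E'
from h import *
go([482.8,-274.1,19]);s=sense();print(s['grip_width']*85.4,s['force'])
cv2.imwrite('pics/w16.png',capture('wrist')[:,:,::-1])
E
```

```text
at [ 482.7 -274.8   20.9] t 26.75 rotvec tool [-0.     -0.0015 -0.0013] shift(after turn) [ 1.9 -0.7 -0.1] shift now [ 1.9 -0.7 -0.1]
30.068376900019388 [0.57166697 0.17956536 0.04437678]
```

View pics/w16.png

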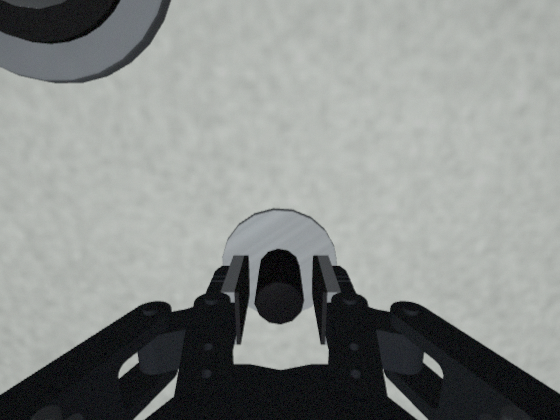

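The knob is midway between the pads at (279,285). Go 2 mm lower and close.

Emit:
jog_arm(
  increments=[
    {"rx":0,"ry":0,"rz":0,"x":2,"y":-0.7,"z":0,"hand":30},
    {"rx":0,"ry":0,"rz":0,"x":0,"y":0,"z":0,"hand":22},
    {"rx":0,"ry":0,"rz":0,"x":0,"y":0,"z":0,"hand":12},
    {"rx":0,"ry":0,"rz":0,"x":0,"y":0,"z":0,"hand":12},
    {"rx":0,"ry":0,"rz":0,"x":0,"y":0,"z":0,"hand":12},
  ],
  force=40,
)

```text
time_s: 27.42
eef_pos: [482.2, -273.8, 18.0]
ee_rot: [-0.0, 0.707, -0.0, -0.707]
force: [-1.2, 1.0, 3.8]
grip_width: 0.224
```

Emit:
jog_arm(
  increments=[
    {"rx":0,"ry":0,"rz":0,"x":0,"y":0,"z":0,"hand":12},
  ],
)

```text
time_s: 27.55
eef_pos: [482.2, -273.8, 18.0]
ee_rot: [-0.0, 0.707, -0.0, -0.707]
force: [-0.4, 1.7, 5.5]
grip_width: 0.222
```

```bash
python3 - <<'E'
from h import *
s=sense();print(s['eef_pos'],s['grip_width']*85.4,s['force'])
E
```

```text
[ 482.16875842 -273.75152528   18.01006745] 18.930753689340982 [-0.36754252  1.6740502   5.52871666]
```

The knob is gripped (18.9 mm), foot 18 mm below TCP height. It should seat at TCP z ≈ 172. Lift to about 208 first.

Emit:
jog_arm(
  increments=[
    {"rx":0,"ry":0,"rz":0,"x":-10,"y":0,"z":0,"hand":12},
    {"rx":0,"ry":0,"rz":0,"x":-35,"y":0,"z":0,"hand":12},
    {"rx":0,"ry":0,"rz":0,"x":-50,"y":0,"z":0,"hand":12},
    {"rx":0,"ry":0,"rz":0,"x":-50,"y":0,"z":0,"hand":12},
    {"rx":0,"ry":0,"rz":0,"x":-35,"y":0,"z":0,"hand":12},
  ],
)

```text
time_s: 28.18
eef_pos: [482.2, -273.9, 200.5]
ee_rot: [0.001, 0.708, -0.001, -0.706]
force: [0.4, -0.3, -1.6]
grip_width: 0.221
```

Emit:
jog_arm(
  increments=[
    {"rx":0,"ry":0,"rz":0,"x":-10,"y":-10,"z":-14,"hand":12},
    {"rx":0,"ry":0,"rz":0,"x":0,"y":-25,"z":-36,"hand":12},
    {"rx":0,"ry":0,"rz":0,"x":0,"y":-28,"z":-42,"hand":12},
    {"rx":0,"ry":0,"rz":0,"x":0,"y":-22,"z":-33,"hand":12},
    {"rx":0,"ry":0,"rz":0,"x":0,"y":-12,"z":-17,"hand":12},
  ],
)

```text
time_s: 28.8
eef_pos: [625.2, -175.3, 207.6]
ee_rot: [-0.0, -0.707, -0.001, 0.707]
force: [-0.2, 0.0, -0.8]
grip_width: 0.219
```

Emit:
jog_arm(
  increments=[
    {"rx":0,"ry":0,"rz":0,"x":0,"y":0,"z":0,"hand":12},
    {"rx":0,"ry":0,"rz":0,"x":0,"y":0,"z":0,"hand":12},
    {"rx":0,"ry":0,"rz":0,"x":0,"y":0,"z":0,"hand":12},
  ],
)

```text
time_s: 29.18
eef_pos: [623.5, -177.5, 208.1]
ee_rot: [-0.0, 0.707, -0.0, -0.707]
force: [-0.1, -1.0, -1.9]
grip_width: 0.22
```

```bash
python3 - <<'E'
from h import *
s=sense();print(s['force'],s['dq'].round(3),s['grip_width']*85.4);go([624.6,-176.5,186])
b=cv2.resize(capture('scene')[150:270,120:250,::-1],None,fx=4,fy=4,interpolation=cv2.INTER_CUBIC)
cv2.imwrite('pics/s17.png',b)
E
```

```text
[-0.07849372 -0.96434705 -1.87894887] [ 0.001 -0.    -0.003  0.003 -0.001  0.003] 18.74826071278456
at [ 623.5 -177.5  208.1] t 29.175 rotvec tool [-0.     -0.     -0.0001] shift(after turn) [22.1 -1.  -1.1] shift now [22.1 -1.  -1.1]
```

View pics/s17.png

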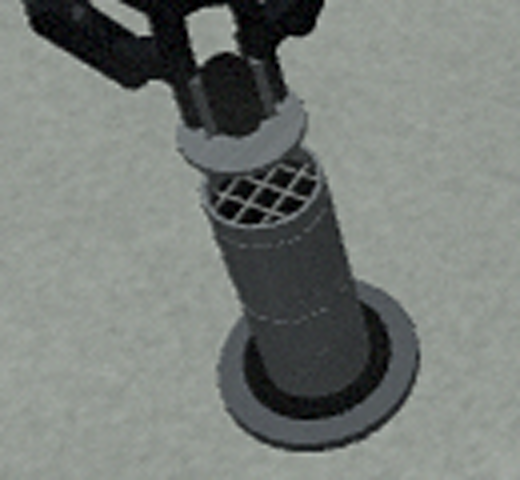

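The cover hangs level above the coarse sieve and in line with the tower. Lower it.

Emit:
jog_arm(
  increments=[
    {"rx":0,"ry":0,"rz":0,"x":10,"y":-1,"z":-1.1,"hand":12},
    {"rx":0,"ry":0,"rz":0,"x":9,"y":0,"z":0,"hand":12},
    {"rx":0,"ry":0,"rz":0,"x":3,"y":0,"z":0,"hand":12},
    {"rx":0,"ry":0,"rz":0,"x":0,"y":0,"z":0,"hand":12},
    {"rx":0,"ry":0,"rz":0,"x":0,"y":0,"z":0,"hand":12},
  ],
)

```text
time_s: 29.85
eef_pos: [625.3, -175.8, 186.1]
ee_rot: [0.0, 0.707, -0.0, -0.707]
force: [0.1, -0.8, -1.2]
grip_width: 0.219
```

```bash
python3 - <<'E'
from h import *
go([624.6,-176.5,172])
E
```

```text
at [ 625.3 -175.8  186.1] t 29.85 rotvec tool [-0.     -0.0004 -0.0002] shift(after turn) [14.1  0.7  0.7] shift now [14.1  0.7  0.7]
```

Emit:
jog_arm(
  increments=[
    {"rx":0,"ry":0,"rz":0,"x":5,"y":0.7,"z":0.7,"hand":12},
    {"rx":0,"ry":0,"rz":0,"x":4,"y":0,"z":0,"hand":12},
    {"rx":0,"ry":0,"rz":0,"x":3,"y":0,"z":0,"hand":12},
    {"rx":0,"ry":0,"rz":0,"x":0,"y":0,"z":0,"hand":12},
    {"rx":0,"ry":0,"rz":0,"x":0,"y":0,"z":0,"hand":12},
  ],
)

```text
time_s: 30.48
eef_pos: [624.6, -176.5, 173.9]
ee_rot: [-0.0, 0.707, -0.0, -0.707]
force: [0.5, -1.0, -0.6]
grip_width: 0.224
```

Emit:
jog_arm(
  increments=[
    {"rx":0,"ry":0,"rz":0,"x":2,"y":0,"z":0,"hand":12},
    {"rx":0,"ry":0,"rz":0,"x":0,"y":0,"z":0,"hand":12},
    {"rx":0,"ry":0,"rz":0,"x":1,"y":0,"z":0,"hand":12},
    {"rx":0,"ry":0,"rz":0,"x":0,"y":0,"z":0,"hand":12},
    {"rx":0,"ry":0,"rz":0,"x":0,"y":0,"z":0,"hand":12},
  ],
)

```text
time_s: 31.1
eef_pos: [624.8, -176.5, 172.0]
ee_rot: [0.0, 0.708, -0.0, -0.707]
force: [-2.3, 0.8, 5.7]
grip_width: 0.22
```

Contact at exactly z 172.0. Open slowly and evenly, then rise clear.

Emit:
jog_arm(
  increments=[
    {"rx":0,"ry":0,"rz":0,"x":0,"y":0,"z":0,"hand":24},
    {"rx":0,"ry":0,"rz":0,"x":0,"y":0,"z":0,"hand":32},
    {"rx":0,"ry":0,"rz":0,"x":0,"y":0,"z":0,"hand":45},
    {"rx":0,"ry":0,"rz":0,"x":0,"y":0,"z":0,"hand":45},
    {"rx":0,"ry":0,"rz":0,"x":-15,"y":0,"z":0,"hand":45},
  ],
)

```text
time_s: 31.72
eef_pos: [624.1, -176.3, 185.3]
ee_rot: [0.0, -0.706, -0.0, 0.708]
force: [-0.1, 0.3, -0.9]
grip_width: 0.528
```

Emit:
jog_arm(
  increments=[
    {"rx":0,"ry":0,"rz":0,"x":-30,"y":0,"z":0,"hand":60},
    {"rx":0,"ry":0,"rz":0,"x":-40,"y":0,"z":0,"hand":60},
    {"rx":0,"ry":0,"rz":0,"x":-30,"y":0,"z":0,"hand":60},
    {"rx":0,"ry":0,"rz":0,"x":0,"y":0,"z":0,"hand":60},
    {"rx":0,"ry":0,"rz":0,"x":0,"y":0,"z":0,"hand":60},
  ],
)

```text
time_s: 32.35
eef_pos: [624.3, -176.4, 285.2]
ee_rot: [0.0, -0.707, -0.0, 0.707]
force: [0.2, 0.2, -0.1]
grip_width: 0.701
```

Emit:
jog_arm(
  increments=[
    {"rx":0,"ry":0,"rz":0,"x":0,"y":0,"z":0,"hand":60},
    {"rx":0,"ry":0,"rz":0,"x":0,"y":0,"z":0,"hand":60},
  ],
)

```text
time_s: 32.6
eef_pos: [624.4, -176.4, 285.1]
ee_rot: [0.0, -0.707, -0.0, 0.707]
force: [-0.5, -0.1, -0.0]
grip_width: 0.702
```

```bash
python3 - <<'E'
from h import *
s=sense();im=capture('wrist')[:,:,::-1].copy();print(s['eef_pos'],s['dq'].round(3),s['force'])
p=proj('wrist',[625,-176.5,167],s);print(p,proj('wrist',[625,-176.5,203],s));p=p.astype(int);print(p-60)
a=cv2.resize(im[p[1]-60:p[1]+60,p[0]-60:p[0]+60],(400,400),interpolation=cv2.INTER_CUBIC)
sc=capture('scene')[:,:,::-1]
b=cv2.resize(sc[160:260,130:230],(400,400),interpolation=cv2.INTER_CUBIC)
cv2.imwrite('pics/w18.png',np.hstack([a,b]));cv2.imwrite('pics/s18.png',sc)
E
```

```text
[ 624.38667594 -176.43387966  285.13947688] [-0.001 -0.003 -0.005  0.001 -0.001  0.001] [-0.46229406 -0.05070908 -0.00305991]
[281.02229668 207.31179987] [281.07046913 220.0831034 ]
[221 147]
```

View pics/w18.png

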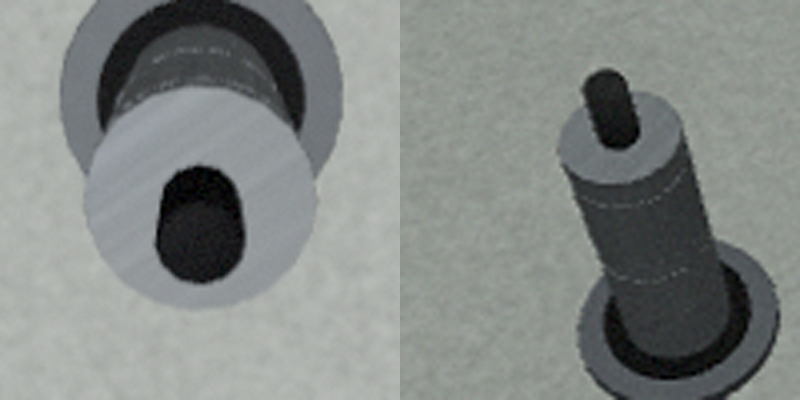

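View pics/s18.png

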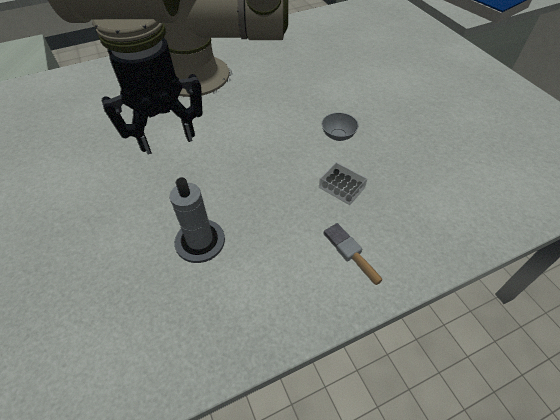

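The cover disc is centred at (281.1,206.6), predicted (281.0,207.3), so it is level and home. The bowl (340,127), box (343,183) and brush (352,253) are where they were, and the gripper is clear. Handing in.

```bash
python3 -c "
from rig import *
print(finish_job())"
```

```text
the job is handed in; nothing more can be done
None
```

The tower is built on the stand in the order asked: pan, fine sieve, coarse sieve, cover. I handed it in at about 33 s on the robot's clock. The hand-in reports no verdict.

- **Seating:** Each piece made contact within 0.1 mm of the TCP height worked out for it: 21.4, 65.2, 122.9 and 172.0 mm. After each release, the rim or disc centre in the wrist picture was within 0.7 px of where a seated piece should appear. The pan is centred on the pad to about 0.5 mm.
- **Forces:** The readings I took, at the ends of moves, stayed under 10 N. I did not track the peaks in between.
- **Last side picture:** It shows an upright tower with no gaps and the gripper well clear. By eye, the bowl, cap box and brush are where they were at the start.
- **Disagreements:** The fixed top and scene cameras differed by up to 5 mm in x, most of all on the stand. I used the wrist camera's values instead, and the seating checks agreed with them. The first wrist picture was taken while the arm was still moving, so I repeated it after the arm settled.

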